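# Scoop grinding balls into the weighing dish

### The arm

A 6-joint arm with a two-finger parallel gripper is mounted at the origin on a cart in front of the work surface, level with it; the furniture and walls round the work are solid. World frame = base frame: x ahead of the robot, y to its left, z up, the work surface at z = 0. Lengths are in m, angles in rad, forces in N, time in s.
With the tool pointing down it reaches from about 0.35 to 0.975 m from the base axis. Payload 4.9 kg.
Tool frame: the origin (TCP) lies on the front face of the gripper's body, between the roots of the fingers; the fingertips stand 73 mm ahead of it and the grasp point (between the pads) lies 54 mm ahead of it; z points along the fingers, y is the line along which they close (so a half turn about z gives the same grasp; the last joint's range is limited). The gripper opens to 85 mm and grips with 20 to 120 N. Pads are 22 mm wide; open, the fingers measure 114 mm over their backs; the gripper's body (76 mm by 85 mm) begins 54 mm behind the grasp point. The pads swing forward as they close: fully open they stand 13 mm farther back than shut.
Start: joints at [-1.289, 0.053, 1.613, -0, 1.476, -0.119], TCP at [0.244, -0.575, 0.304] pointing down, gripper open.
Joint ranges: [-3.01, 3.01], [-1.01, 2.22], [0.06, 2.58], [-1.02, 4.17], [0.09, 2.62], [-3.14, 3.14]. Speed limits (rad/s): [2.57, 2.57, 3.14, 3.14, 3.14, 3.14].

### API

Orientations are given as a rotation vector (axis times angle).
In Python, from station import status, imaging, order gives the robot as it stands.
- The arm moves only by the tool arm_command, never from a script. Its argument "increments" is a list of rows, each an object with "slide": the shift along the tool's x, y, z in m, a list of three; "spin": the turn about the tool's z in degrees; "gripper": the opening, from -1 (shut) to 1 (fully open). In form: [{"slide": [x, y, z], "spin": spin, "gripper": gripper}, ...]. A call has 1 to 8 rows; each row is the pose to reach, as a shift and turn from the pose commanded when the call began, along the tool's axes at that moment; what a row does not reach only later rows make up. A row lasts 1/12 s, in which the tool goes at most 41.7 mm and 7.16 degrees, less where a joint would pass 70% of its speed; a pose out of reach is approached as far as the arm can. A call with a gripper value outside its range is refused whole. The fingers move at their own pace and stop on an object; "newtons" is the grip in N (left out, the last holds). Time passes only in rows, so rows that repeat a pose let the fingers close. It gives the time, the measured TCP pose, the force, the opening and the grip force at its end, in the units of the state.
- status.get_obs(): the state, without advancing time (a new reading comes with each control period).
- imaging.get_image(name): name is "scene" or "side" or "wrist"; returns a dict with "frame" (480x640x3 uint8, red, green, blue), "vfov" (degrees; the focal length in pixels is half the picture's height over the tangent of half this angle, whatever the lens; pixels are square), "cx", "cy" (the principal point, pixels), "view" (4x4, takes a point from world to camera coordinates); the wrist camera has in their place "mount" (4x4, takes a point from camera to tool coordinates, whose origin is the TCP and whose axes are the flange's). Camera axes: x right, y up, looking along -z (the intrinsics and any distortion apply to the point x, -y, -z); pixel columns grow to the right and rows downward; lengths in m; the calibration is good to about 2 mm. The wrist camera is an equidistant fisheye: a pixel r from the principal point sees the ray r / f radians off the axis. A picture is of the moment at which its call begins: read the wrist's pose just before it. There is no depth.
- order.finish_job(): hands the job in; it is judged then, once.
The state is a dict: "t": time; "q": joint angles; "dq": joint speeds; "effort": joint torques, N m; "tool_pos": TCP position; "tool_rot": TCP orientation; "contact_force": force on the tool from outside, world axes, zero at the start; "wrist_torque": the same for the moment, N m; "opening": finger opening in m; "grip_force": force on a finger pad.
Only numpy, scipy, OpenCV 4.12 (cv2) and the standard library are available. Lean on these libraries where they do the work, as an engineer would, in place of code of your own. Each camera call takes 0.05 s, during which the arm holds its last target. There are 200 camera calls.

### The job

Take the steel scoop from its stand and use it to transfer at least four of the five ceramic balls from the tray into the glass dish on the balance, without touching the balls with the fingers; any ball left over stays in the tray. Then lay the scoop back level on its narrow stand, centred on the saddle, and let go. The dish must stay standing on the pan, and leave the other things alone.

Things in the scene. Friction and masses are not known exactly. Their poses are not given: they have to be found in the camera images.
- scoop: Steel hand scoop, 0.12 kg, centre of mass near x = -20 mm. Origin: underside of the bowl floor, middle of the bowl; x towards the open front lip, y across, z up. Bowl 66 mm wide (62 inside), x from -36 to 43 mm, floor 2.5 mm thick, side walls 26 mm high (16 mm for x = 15 to 35 mm, none at the lip), back wall 30 mm high. It can turn or slip a little in the fingers
- scoop_grip (a point): middle of the scoop's grip, at (-75, 0, 62) mm in the scoop's frame: a flat-sided black plastic bar 80 mm long, 14 mm wide (along y; pinch it across this) and 18 mm deep, rising from behind the back wall away from the lip at 40 degrees, from about (-44, 0, 36) to (-106, 0, 88) mm
- scoop_lip (a point): middle of the scoop's front lip edge, underside, at (43, 0, 0) mm in the scoop's frame; the lip is flat, 1.6 mm thick over the last 17 mm
- scoop_bowl (a point): point 10 mm above the underside at the middle of the scoop's bowl
- scoop_seat (a point): point of the scoop's underside at (-12, 0, 0) mm in the scoop's frame; it lies at the middle of the stand's saddle when the scoop is put away
- scoop_stand: Fixed steel stand on which the scoop lies at the start, only its bowl supported: base plate 100 x 76 x 8 mm, column, narrow rubber-topped saddle 64 mm long (its x) and 36 mm wide (its y), top 60 mm above the bench. Origin on the bench under the saddle's middle; the scoop's handle points to its -x side at the start
- stand_top (a point): middle of the top face of the stand's saddle
- bead_tray: Fixed open steel tray, 78 mm wide (y), 36 mm high with its beaded rim, walls and floor 3 mm thick, inside 72 mm wide. Inside, its floor is flat from x = -97 to +72 mm; there a plain ramp at 50 degrees rises to the rim of the far end (x = 102 mm outside). Origin on the bench, x towards the ramp. The balls start on the flat floor's +x half; the -x part, nearer the robot, is empty
- balance: Fixed laboratory balance, white body 150 x 140 mm, 40 mm high, display strip towards -x, round steel pan 108 mm across, 50 mm above the bench. Origin on the bench under the pan's middle
- pan_top (a point): middle of the top face of the balance's pan
- dish: Round open glass dish standing loose on the balance pan, 100 mm outside, 94 mm inside, 42 mm high, inner floor 4 mm up, 0.15 kg. Origin at the centre of its underside, z up
- beaker: 50 ml glass beaker, 46 mm across, 57 mm high, standing loose behind the work; a bystander. Origin under its middle
- tube_clamp: small metal tube clamp, 30 x 64 x 31 mm, lying loose behind the work; a bystander. Origin under its middle
- ball0: White ceramic ball, 16 mm diameter, 13 g, smooth; it starts to roll on a slope of about 7 degrees. This origin lies on its surface and turns with it: use its centre point instead
- ball0_center (a point): centre of ball 0
- ball1: White ceramic ball, 16 mm diameter, 13 g, smooth; it starts to roll on a slope of about 7 degrees. This origin lies on its surface and turns with it: use its centre point instead
- ball1_center (a point): centre of ball 1
- ball2: White ceramic ball, 16 mm diameter, 13 g, smooth; it starts to roll on a slope of about 7 degrees. This origin lies on its surface and turns with it: use its centre point instead
- ball2_center (a point): centre of ball 2
- ball3: White ceramic ball, 16 mm diameter, 13 g, smooth; it starts to roll on a slope of about 7 degrees. This origin lies on its surface and turns with it: use its centre point instead
- ball3_center (a point): centre of ball 3
- ball4: White ceramic ball, 16 mm diameter, 13 g, smooth; it starts to roll on a slope of about 7 degrees. This origin lies on its surface and turns with it: use its centre point instead
- ball4_center (a point): centre of ball 4
Things that resemble listed ones, but are neither listed nor needed, are in the scene too. Several things have the shape of the dish; the one meant has the colours described above.

How it is judged:
On the way, in this order (a step that is already met when the one before it is completed fails the run):
1. at least one ball is carried in the scoop, above the tray's rim (((distance between ball0_center and scoop_bowl below 0.045 m and height (world z) of ball0_center above 0.055 m) or (distance between ball1_center and scoop_bowl below 0.045 m and height (world z) of ball1_center above 0.055 m) or (distance between ball2_center and scoop_bowl below 0.045 m and height (world z) of ball2_center above 0.055 m) or (distance between ball3_center and scoop_bowl below 0.045 m and height (world z) of ball3_center above 0.055 m) or (distance between ball4_center and scoop_bowl below 0.045 m and height (world z) of ball4_center above 0.055 m))), for 0.2 s.
2. at least four balls are in the glass dish (((horizontal distance between each of ball1_center, ball2_center, ball3_center, ball4_center and dish below 0.047 m and z of ball1_center in the frame of dish between 0 and 0.042 m and z of ball2_center in the frame of dish between 0 and 0.042 m and z of ball3_center in the frame of dish between 0 and 0.042 m and z of ball4_center in the frame of dish between 0 and 0.042 m) or (horizontal distance between each of ball0_center, ball2_center, ball3_center, ball4_center and dish below 0.047 m and z of ball0_center in the frame of dish between 0 and 0.042 m and z of ball2_center in the frame of dish between 0 and 0.042 m and z of ball3_center in the frame of dish between 0 and 0.042 m and z of ball4_center in the frame of dish between 0 and 0.042 m) or (horizontal distance between each of ball0_center, ball1_center, ball3_center, ball4_center and dish below 0.047 m and z of ball0_center in the frame of dish between 0 and 0.042 m and z of ball1_center in the frame of dish between 0 and 0.042 m and z of ball3_center in the frame of dish between 0 and 0.042 m and z of ball4_center in the frame of dish between 0 and 0.042 m) or (horizontal distance between each of ball0_center, ball1_center, ball2_center, ball4_center and dish below 0.047 m and z of ball0_center in the frame of dish between 0 and 0.042 m and z of ball1_center in the frame of dish between 0 and 0.042 m and z of ball2_center in the frame of dish between 0 and 0.042 m and z of ball4_center in the frame of dish between 0 and 0.042 m) or (horizontal distance between each of ball0_center, ball1_center, ball2_center, ball3_center and dish below 0.047 m and z of ball0_center in the frame of dish between 0 and 0.042 m and z of ball1_center in the frame of dish between 0 and 0.042 m and z of ball2_center in the frame of dish between 0 and 0.042 m and z of ball3_center in the frame of dish between 0 and 0.042 m))), for 0.2 s.
At the end, for the whole second after the job is handed in: At least four balls lie in the glass dish and every other ball in the tray, all at rest; the dish stands upright on the pan, within 30 mm of its middle; the scoop rests level (within 0.12 rad) on the stand's saddle, its seat point within 20 mm (horizontally) of the saddle's middle, released (((horizontal distance between each of ball1_center, ball2_center, ball3_center, ball4_center and dish below 0.047 m and z of ball1_center in the frame of dish between 0 and 0.042 m and z of ball2_center in the frame of dish between 0 and 0.042 m and z of ball3_center in the frame of dish between 0 and 0.042 m and z of ball4_center in the frame of dish between 0 and 0.042 m) or (horizontal distance between each of ball0_center, ball2_center, ball3_center, ball4_center and dish below 0.047 m and z of ball0_center in the frame of dish between 0 and 0.042 m and z of ball2_center in the frame of dish between 0 and 0.042 m and z of ball3_center in the frame of dish between 0 and 0.042 m and z of ball4_center in the frame of dish between 0 and 0.042 m) or (horizontal distance between each of ball0_center, ball1_center, ball3_center, ball4_center and dish below 0.047 m and z of ball0_center in the frame of dish between 0 and 0.042 m and z of ball1_center in the frame of dish between 0 and 0.042 m and z of ball3_center in the frame of dish between 0 and 0.042 m and z of ball4_center in the frame of dish between 0 and 0.042 m) or (horizontal distance between each of ball0_center, ball1_center, ball2_center, ball4_center and dish below 0.047 m and z of ball0_center in the frame of dish between 0 and 0.042 m and z of ball1_center in the frame of dish between 0 and 0.042 m and z of ball2_center in the frame of dish between 0 and 0.042 m and z of ball4_center in the frame of dish between 0 and 0.042 m) or (horizontal distance between each of ball0_center, ball1_center, ball2_center, ball3_center and dish below 0.047 m and z of ball0_center in the frame of dish between 0 and 0.042 m and z of ball1_center in the frame of dish between 0 and 0.042 m and z of ball2_center in the frame of dish between 0 and 0.042 m and z of ball3_center in the frame of dish between 0 and 0.042 m)) and ((horizontal distance between ball0_center and dish below 0.047 m and z of ball0_center in the frame of dish between 0 and 0.042 m) or (x of ball0_center in the frame of bead_tray between -0.1 and 0.102 m and y of ball0_center in the frame of bead_tray between -0.039 and 0.039 m and height (world z) of ball0_center below 0.034 m)) and ((horizontal distance between ball1_center and dish below 0.047 m and z of ball1_center in the frame of dish between 0 and 0.042 m) or (x of ball1_center in the frame of bead_tray between -0.1 and 0.102 m and y of ball1_center in the frame of bead_tray between -0.039 and 0.039 m and height (world z) of ball1_center below 0.034 m)) and ((horizontal distance between ball2_center and dish below 0.047 m and z of ball2_center in the frame of dish between 0 and 0.042 m) or (x of ball2_center in the frame of bead_tray between -0.1 and 0.102 m and y of ball2_center in the frame of bead_tray between -0.039 and 0.039 m and height (world z) of ball2_center below 0.034 m)) and ((horizontal distance between ball3_center and dish below 0.047 m and z of ball3_center in the frame of dish between 0 and 0.042 m) or (x of ball3_center in the frame of bead_tray between -0.1 and 0.102 m and y of ball3_center in the frame of bead_tray between -0.039 and 0.039 m and height (world z) of ball3_center below 0.034 m)) and ((horizontal distance between ball4_center and dish below 0.047 m and z of ball4_center in the frame of dish between 0 and 0.042 m) or (x of ball4_center in the frame of bead_tray between -0.1 and 0.102 m and y of ball4_center in the frame of bead_tray between -0.039 and 0.039 m and height (world z) of ball4_center below 0.034 m)) and linear speed of each of ball0, ball1, ball2, ball3, ball4 below 0.05 m/s and horizontal distance between scoop_seat and stand_top below 0.02 m and height (world z) of scoop_seat between 0.055 and 0.066 m and angle between scoop's own z axis and vertical below 0.12 rad and contact force between scoop and scoop_stand above 0.3 N and linear speed of scoop below 0.02 m/s and horizontal distance between dish and pan_top below 0.03 m and angle between dish's own z axis and vertical below 0.1 rad and z of dish in the frame of pan_top below 0.006 m); the robot touches nothing.
It fails at once if the fingers touch a ball (contact force between the fingers and ball0 above 0.3 N or contact force between the fingers and ball1 above 0.3 N or contact force between the fingers and ball2 above 0.3 N or contact force between the fingers and ball3 above 0.3 N or contact force between the fingers and ball4 above 0.3 N).
It fails at once if the beaker or the tube clamp is pushed more than 30 mm away (distance of any of beaker, tube_clamp from where it was at the start of the episode above 0.03 m).
It fails at once if the dish is tipped by more than 0.5 rad (angle between dish's own z axis and vertical above 0.5 rad).
It also fails if it takes over 67 s, if anything falls off the work surface, if the arm or the gripper's body presses on something with over 40 N, if the wrist force passes 120 N, or if a joint passes its speed limit or range.

## Working session

There is one attempt and no reset: what is moved stays moved. The work goes in short steps, Python scripts to look and compute and a tool call to move; the robot and the scene stay as the last step left them, time stands still between calls to the robot, and variables do not carry over. Pictures are saved under pics/ and viewed, at most 10 in all, crops included, and the job is handed in when it is done.

Besides the shell and the picture viewer there is one more tool, called as name(argument=value, ...) on one line, values as JSON. arm_command: Moves the arm, as the interface text tells. Its arguments: {"type":"object","properties":{"increments":{"type":"array","items":{"type":"object","properties":{"slide":{"type":"array","items":{"type":"number"}},"spin":{"type":"number"},"gripper":{"type":"number"}}}},"newtons":{"type":"number"}},"required":["increments"]}

```bash
ls; mkdir -p pics
cat > h.py <<'E'
import numpy as np, cv2
from station import status, imaging, order
from scipy.spatial.transform import Rotation as R
def cap(n,name):
    o=status.get_obs(); d=imaging.get_image(n); cv2.imwrite(f'pics/{name}.png',d['frame'][:,:,::-1])
    np.save(f'pics/{name}.npy',{**d,'obs':o},allow_pickle=True); return d
def ld(name): return np.load(f'pics/{name}.npy',allow_pickle=True).item()
def ray(d,u,v):
    f=240/np.tan(np.radians(d['vfov'])/2); x=(u-d['cx'])/f; y=(v-d['cy'])/f
    if 'view' in d:
        c=np.array([x,-y,-1.]); M=np.linalg.inv(d['view'])
    else:
        r=np.hypot(x,y)+1e-12; c=np.array([np.sin(r)*x/r,-np.sin(r)*y/r,-np.cos(r)])
        T=np.eye(4);T[:3,:3]=R.from_rotvec(d['obs']['tool_rot']).as_matrix();T[:3,3]=d['obs']['tool_pos'];M=T@d['mount']
    return M[:3,3],M[:3,:3]@c/np.linalg.norm(c)
def at(d,u,v,z):
    o,r=ray(d,u,v); return o+r*(z-o[2])/r[2]
def proj(d,p):
    f=240/np.tan(np.radians(d['vfov'])/2); c=(d['view']@np.r_[p,1])[:3]
    return d['cx']+f*c[0]/-c[2], d['cy']-f*c[1]/-c[2]
E
python3 - <<'E'
from h import *
a=cap('scene','s0');b=cap('side','d0')
for d in(a,b): print({k:v for k,v in d.items() if k!='frame'}, np.linalg.inv(d['view'])[:3,3])
o=status.get_obs();print(o['t'],R.from_rotvec(o['tool_rot']).as_matrix().round(3),o['opening'])
E
```

```text
pics
{'vfov': 44.19244169150323, 'cx': 320.47952792124846, 'cy': 243.31341238372397, 'view': array([[-0.64814442, -0.76149028,  0.00643164,  0.29698866],
       [ 0.35924997, -0.2983078 ,  0.88428045, -0.30044524],
       [-0.67145236,  0.575452  ,  0.4669119 , -0.68117619],
       [ 0.        ,  0.        ,  0.        ,  1.        ]])} [-0.15695087  0.52851302  0.581817  ]
{'vfov': 42.88557514251855, 'cx': 323.83099264090725, 'cy': 245.21325808286025, 'view': array([[ 0.99972759,  0.01343185, -0.01908762, -0.52333305],
       [ 0.00700529,  0.60742348,  0.7943473 , -0.07353417],
       [ 0.02226382, -0.79426463,  0.60716392, -1.12030628],
       [ 0.        ,  0.        ,  0.        ,  1.        ]])} [ 0.54864791 -0.83812394  0.72863204]
0.1 [[ 0.921  0.39  -0.001]
 [ 0.39  -0.921  0.002]
 [ 0.    -0.002 -1.   ]] 0.0850696647316521
```

View pics/s0.png

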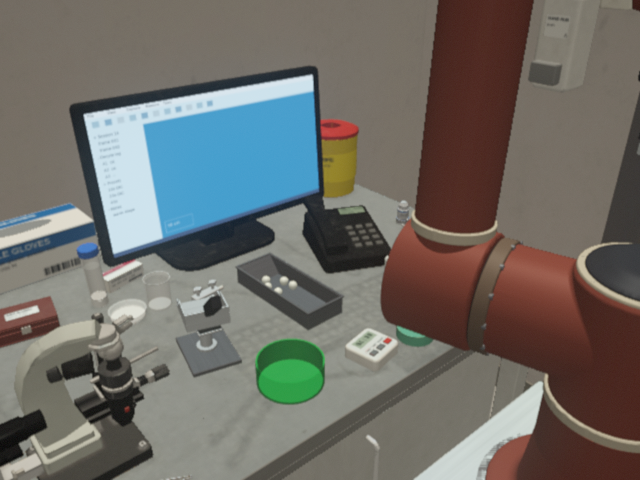

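View pics/d0.png

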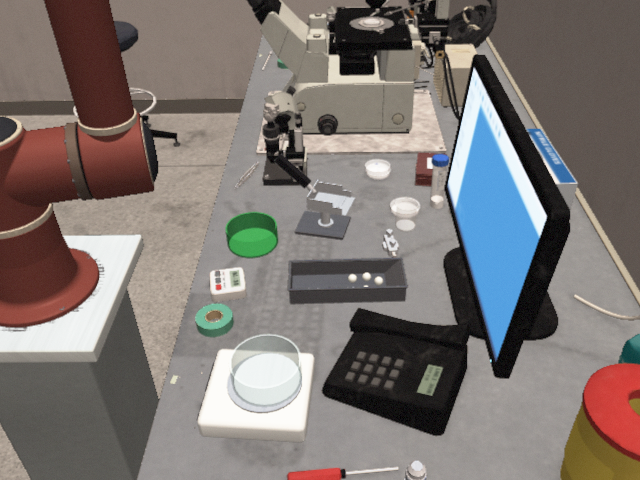

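Run:
```python
from h import *
a=ld('s0')['frame'];b=ld('d0')['frame']
r=lambda i,s:cv2.resize(i,s,interpolation=cv2.INTER_CUBIC)
c=np.hstack([r(b[140:310,240:420],(424,400)),r(a[245:385,100:230],(371,400))])
cv2.imwrite('pics/c1.png',c[:,:,::-1])
d=ld('d0'); s=ld('s0')
print('tray side rim corners',[at(d,*p,.036)[:2].round(3) for p in((289,264),(403,261),(406,289),(290,291))])
print('balance top corners z.04',[at(d,*p,.04)[:2].round(3) for p in((222,350),(313,353),(307,428),(202,424))])
print('stand base',[at(d,*p,.008)[:2].round(3) for p in((306,211),(351,214),(347,237),(296,231))], 'scene',[at(s,*p,.008)[:2].round(3) for p in((177,343),(217,327),(240,357),(199,373))])
```

```text
tray side rim corners [array([0.461, 0.013]), array([0.666, 0.02 ]), array([ 0.665, -0.056]), array([ 0.467, -0.06 ])]
balance top corners z.04 [array([ 0.372, -0.198]), array([ 0.511, -0.205]), array([ 0.506, -0.339]), array([ 0.364, -0.332])]
stand base [array([0.483, 0.223]), array([0.577, 0.211]), array([0.568, 0.131]), array([0.466, 0.152])] scene [array([0.557, 0.212]), array([0.553, 0.142]), array([0.464, 0.156]), array([0.472, 0.222])]
```

View pics/c1.png

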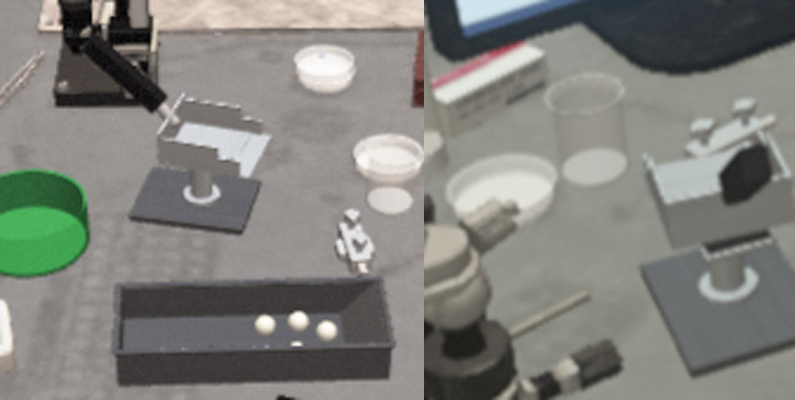

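arm_command(increments=[{"slide": [0.28, -0.19, 0], "spin": 23}, {"slide": [0.28, -0.19, 0], "spin": 23}, {"slide": [0.28, -0.19, 0], "spin": 23}, {"slide": [0.28, -0.19, 0], "spin": 23}, {"slide": [0.28, -0.19, 0], "spin": 23}, {"slide": [0.28, -0.19, 0], "spin": 23}, {"slide": [0.28, -0.19, 0], "spin": 23}, {"slide": [0.28, -0.19, 0], "spin": 23}])

```text
validation failed for argument at $.in...
```

Run:
```python
from h import *
d=cap('wrist','w1'); print(d['mount'].round(4),d['vfov'],d['cx'],d['cy']); o=ld('w1')['obs']; print(o['tool_pos'],o['t'],o['q'])
print(R.from_rotvec(o['tool_rot']).as_matrix().round(3))
```

```text
[[-4.000e-04  9.631e-01  2.691e-01  6.740e-02]
 [ 1.000e+00  5.000e-04 -4.000e-04  9.000e-04]
 [-5.000e-04  2.691e-01 -9.631e-01 -6.890e-02]
 [ 0.000e+00  0.000e+00  0.000e+00  1.000e+00]] 65.70646984690485 318.28667768119186 239.11829517838322
[ 0.24372188 -0.57505801  0.302752  ] 0.1 [-1.28901291e+00  5.33415206e-02  1.61416072e+00  1.86439877e-05
  1.47599547e+00 -1.18982635e-01]
[[ 0.921  0.39  -0.001]
 [ 0.39  -0.921  0.002]
 [ 0.    -0.002 -1.   ]]
```

arm_command(increments=[{"slide": [0.28, -0.19, 0], "spin": 23, "gripper": 1}, {"slide": [0.28, -0.19, 0], "spin": 23, "gripper": 1}, {"slide": [0.28, -0.19, 0], "spin": 23, "gripper": 1}, {"slide": [0.28, -0.19, 0], "spin": 23, "gripper": 1}, {"slide": [0.28, -0.19, 0], "spin": 23, "gripper": 1}, {"slide": [0.28, -0.19, 0], "spin": 23, "gripper": 1}, {"slide": [0.28, -0.19, 0], "spin": 23, "gripper": 1}, {"slide": [0.28, -0.19, 0], "spin": 23, "gripper": 1}])

```text
t: 0.82
tool_pos: [0.4249, -0.2941, 0.3037]
tool_rot: [-3.142, 0.002, -0.0]
contact_force: [0.4, -0.2, -0.0]
opening: 0.0851
grip_force: 0.0
```

Run:
```python
from h import *
d=cap('wrist','w1');  o=ld('w1')['obs']; print(o['tool_pos'],o['t'],o['q'])
print(R.from_rotvec(o['tool_rot']).as_matrix().round(3))
```

```text
[ 0.42492128 -0.29413319  0.3037207 ] 0.8167 [-7.49585402e-01 -2.09790987e-01  1.86108103e+00  8.14721226e-05
  1.49028611e+00  8.22159511e-01]
[[ 1.    -0.001  0.   ]
 [-0.001 -1.     0.   ]
 [ 0.    -0.    -1.   ]]
```

View pics/w1.png

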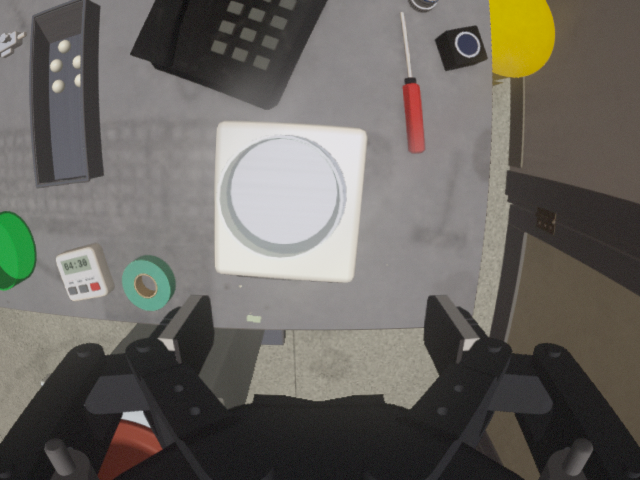

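arm_command(increments=[{"slide": [0.05, -0.33, 0], "spin": 0, "gripper": 1}, {"slide": [0.05, -0.33, 0], "spin": 0, "gripper": 1}, {"slide": [0.05, -0.33, 0], "spin": 0, "gripper": 1}, {"slide": [0.05, -0.33, 0], "spin": 0, "gripper": 1}, {"slide": [0.05, -0.33, 0], "spin": 0, "gripper": 1}, {"slide": [0.05, -0.33, 0], "spin": 0, "gripper": 1}, {"slide": [0.05, -0.33, 0], "spin": 0, "gripper": 1}, {"slide": [0.05, -0.33, 0], "spin": 0, "gripper": 1}])

```text
t: 1.53
tool_pos: [0.4742, 0.0353, 0.3039]
tool_rot: [3.141, -0.001, 0.001]
contact_force: [1.7, 0.0, -0.1]
opening: 0.0856
grip_force: 0.0
```

Run:
```python
from h import *
d=cap('wrist','w2');  o=ld('w2')['obs']; print(o['tool_pos'],o['t'],o['q'],o['dq'])
w=ld('w1')
print('rim',[at(w,*p,.092)[:2].round(4) for p in((221,194),(347,194),(284,133),(284,258))])
print('bal',[at(w,*p,.04)[:2].round(4) for p in((218,123),(366,127),(354,281),(216,274))])
```

```text
[0.47422481 0.03528895 0.30385396] 1.5333 [-8.23676259e-02 -3.18213230e-01  1.94924041e+00 -6.81072198e-05
  1.51014017e+00  1.48914472e+00] [ 1.07062469  0.25745017 -0.19759788 -0.00326236 -0.06475934  1.06210838]
rim [array([ 0.451 , -0.2196]), array([ 0.4502, -0.3173]), array([ 0.4968, -0.2698]), array([ 0.3988, -0.268 ])]
bal [array([ 0.5088, -0.205 ]), array([ 0.5031, -0.3378]), array([ 0.3578, -0.3298]), array([ 0.3645, -0.1948])]
```

View pics/w2.png

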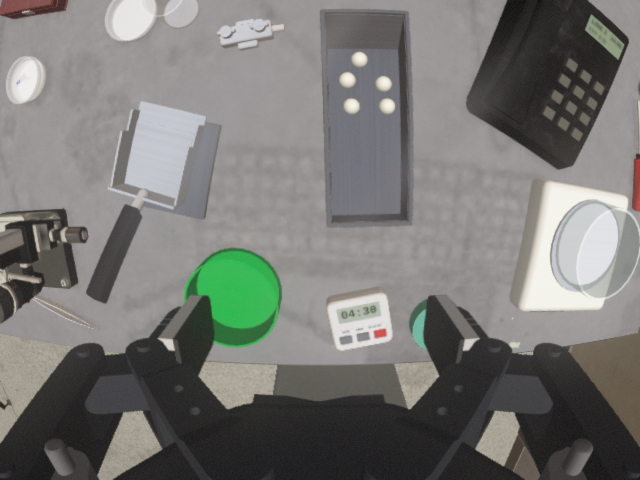

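Run:
```python
from h import *
w=ld('w2'); d=ld('d0')
P=lambda n,pts,z:print(n,[at(w,*p,z)[:2].round(4).tolist() for p in pts])
P('tray rim',((320,10),(410,11),(412,223),(327,226)),.036)
P('balls',((359,60),(347,80),(384,84),(351,106),(387,106)),.011)
P('lip',((143,102),(203,115)),.0616)
P('grip low',((139,204),),.096); P('grip high end',((97,298),),.148)
P('base right',((221,124),(205,218)),.008)
# black handle mask axis
f=w['frame'].astype(int); m=np.zeros(f.shape[:2],np.uint8); m[195:310,75:155]=(f[195:310,75:155].max(2)<60)*255
n,l,s,c=cv2.connectedComponentsWithStats(m); i=1+np.argmax(s[1:,4]); print(s[i],c[i])
pts=np.argwhere(l==i)[:,::-1].astype(np.float32); print(cv2.minAreaRect(pts))
# ball triangulated heights check with side masks
hs=d['frame'].astype(int); mm=np.zeros(hs.shape[:2],np.uint8); mm[265:290,340:400]=(hs[265:290,340:400].min(2)>150)*255
n,l,s,c=cv2.connectedComponentsWithStats(mm)
print([at(d,*q,.011)[:2].round(4).tolist() for q,k in zip(c[1:],s[1:]) if k[4]>8])
```

```text
tray rim [[0.663, 0.0322], [0.6664, -0.0508], [0.4639, -0.0551], [0.4608, 0.0259]]
balls [[0.6199, -0.0053], [0.5993, 0.0063], [0.5966, -0.0296], [0.5737, 0.0025], [0.5748, -0.0326]]
lip [[0.5817, 0.1893], [0.5649, 0.1319]]
grip low [[0.4949, 0.1807]]
grip high end [[0.4331, 0.2023]]
base right [[0.5586, 0.13], [0.4632, 0.1513]]
[ 80 228   6  14  28] [ 81.60714286 234.        ]
((82.5, 234.5), (13.0, 5.0), 90.0)
[[0.6007, 0.0091], [0.5751, 0.0054], [0.6219, -0.002]]
```

Run:
```python
from h import *
w=ld('w2'); d=ld('d0'); s=ld('s0')
for z in(0,.1,.15): print(z,[at(d,*p,z)[:2].round(3).tolist() for p in((265,183),(307,183),(308,140),(311,185))],'wrist knob',at(w,87,235,z)[:2].round(3),at(w,75,285,z)[:2].round(3),'scene knob',at(s,168,372,z)[:2].round(3),at(s,158,350,z)[:2].round(3))
```

```text
0 [[0.385, 0.349], [0.481, 0.348], [0.476, 0.555], [0.49, 0.339]] wrist knob [0.444 0.311] [0.378 0.345] scene knob [0.512 0.252] [0.57  0.239]
0.1 [[0.407, 0.186], [0.49, 0.185], [0.486, 0.364], [0.498, 0.178]] wrist knob [0.47  0.236] [0.422 0.262] scene knob [0.397 0.3  ] [0.445 0.289]
0.15 [[0.419, 0.105], [0.495, 0.104], [0.491, 0.268], [0.502, 0.097]] wrist knob [0.483 0.199] [0.444 0.22 ] scene knob [0.34  0.323] [0.382 0.314]
```

arm_command(increments=[{"slide": [-0.011, -0.159, 0], "spin": 16, "gripper": -0.1}, {"slide": [-0.011, -0.159, 0], "spin": 16, "gripper": -0.1}, {"slide": [-0.011, -0.159, 0], "spin": 16, "gripper": -0.1}, {"slide": [-0.011, -0.159, 0], "spin": 16, "gripper": -0.1}, {"slide": [-0.011, -0.159, 0], "spin": 16, "gripper": -0.1}, {"slide": [-0.011, -0.159, 0], "spin": 16, "gripper": -0.1}, {"slide": [-0.011, -0.159, 0], "spin": 16, "gripper": -0.1}])

```text
t: 2.17
tool_pos: [0.4636, 0.1922, 0.3036]
tool_rot: [3.11, -0.437, -0.001]
contact_force: [0.5, -1.0, -0.2]
opening: 0.0386
grip_force: 0.0
```

Run:
```python
from h import *
d=cap('wrist','w3');  o=ld('w3')['obs']; print(o['tool_pos'],o['t'],o['dq'].__repr__(),o['opening'])
```

```text
[0.46357298 0.19216358 0.3035517 ] 2.1667 array([-0.03380413, -0.00810591,  0.00444424, -0.0014702 , -0.0012607 ,
        0.00347295]) 0.038575622278718205
```

View pics/w3.png

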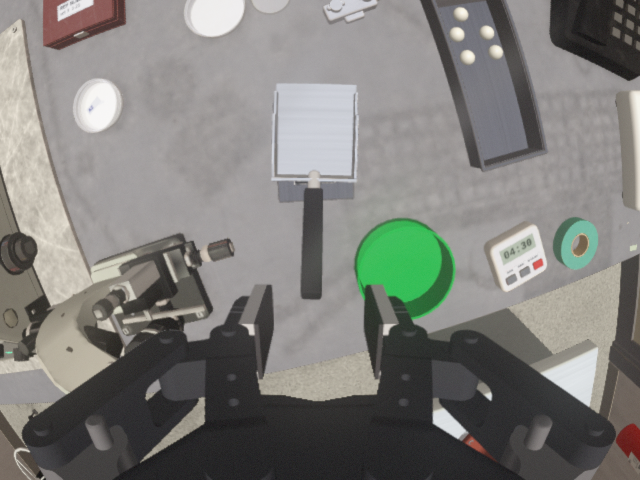

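Run:
```python
from h import *
w=ld('w3'); v=ld('w2')
def tri(A,B):
    (o1,r1),(o2,r2)=A,B; M=np.c_[r1,-r2]; t=np.linalg.lstsq(M,o2-o1,rcond=None)[0]; a=o1+t[0]*r1;b=o2+t[1]*r2; return ((a+b)/2).round(4),np.linalg.norm(a-b).round(4)
print('knob',tri(ray(w,233,248),ray(v,87,235)))
P=lambda n,pts,z:print(n,[at(w,*p,z)[:2].round(4).tolist() for p in pts])
P('lip',((277,85),(357,85)),.0616); 
P('grip hi end top',((311.5,298),),.155);P('grip low end top',((313.5,187),),.103)
P('balls',((461,14),(457,34),(488,32),(468,57),(496,52)),.011)
P('tray near corners',((478,170),(546,152)),.036)
P('stand base',((353,200),(278,200)),.008)
T=R.from_rotvec(w['obs']['tool_rot']).as_matrix()
for n,p in(('lip',at(w,317,85,.0616)),('hi',at(w,311.5,298,.155)),('lo',at(w,313.5,187,.103))): print(n,(T.T@(p-w['obs']['tool_pos'])).round(4))
```

```text
knob (array([0.4555, 0.2757, 0.0471]), np.float64(0.001))
lip [[0.5814, 0.1922], [0.5632, 0.1288]]
grip hi end top [[0.4339, 0.2038]]
grip low end top [[0.4952, 0.1852]]
balls [[0.6204, -0.0058], [0.5995, 0.0059], [0.5971, -0.0306], [0.5736, 0.0014], [0.5744, -0.033]]
tray near corners [[0.4623, 0.0311], [0.463, -0.0522]]
stand base [[0.4601, 0.1555], [0.4808, 0.2273]]
lip [0.1128 0.0003 0.2419]
hi [-0.0317 -0.0031  0.1486]
lo [ 0.0324 -0.0022  0.2005]
```

arm_command(increments=[{"slide": [-0.003, -0.003, 0.06], "spin": 1, "gripper": -0.1}, {"slide": [-0.003, -0.003, 0.1], "spin": 1, "gripper": -0.1}, {"slide": [-0.003, -0.003, 0.127], "spin": 1, "gripper": -0.1}, {"slide": [-0.003, -0.003, 0.127], "spin": 1, "gripper": -0.1}, {"slide": [-0.003, -0.003, 0.127], "spin": 1, "gripper": -1}, {"slide": [-0.003, -0.003, 0.127], "spin": 1, "gripper": -1}, {"slide": [-0.003, -0.003, 0.127], "spin": 1, "gripper": -1}, {"slide": [-0.003, -0.003, 0.127], "spin": 1, "gripper": -1}], newtons=100)

```text
t: 2.88
tool_pos: [0.4633, 0.1963, 0.1801]
tool_rot: [-3.105, 0.466, -0.008]
contact_force: [0.5, -0.7, -0.2]
opening: 0.0119
grip_force: 97.4
```

Run:
```python
from h import *
o=status.get_obs(); print(o)
```

```text
{'t': 2.8833, 'q': array([ 2.52635425e-01, -1.33704617e-01,  2.00791358e+00,  4.54197731e-05,
        1.26211549e+00,  2.12132411e+00]), 'dq': array([ 0.00539378,  0.00373306,  0.01176491,  0.00027829, -0.00197374,
        0.00153483]), 'effort': array([-1.16804489e-01, -2.86904615e+01, -3.46513510e+01, -3.55997065e-02,
       -5.48962899e-02, -9.42083680e-04]), 'tool_pos': array([0.46334881, 0.19625578, 0.18014341]), 'tool_rot': array([-3.1047209 ,  0.46590836, -0.00758526]), 'contact_force': array([ 0.53875255, -0.69397174, -0.17887275]), 'wrist_torque': array([ 0.05900485,  0.05065855, -0.01253033]), 'grip_force': 97.42470502853394, 'opening': 0.011865194311461756}
```

arm_command(increments=[{"slide": [0, 0, -0.01], "spin": 0, "gripper": -1}, {"slide": [0, 0, -0.03], "spin": 0, "gripper": -1}, {"slide": [0, 0, -0.06], "spin": 0, "gripper": -1}, {"slide": [0, 0, -0.09], "spin": 0, "gripper": -1}, {"slide": [0, 0, -0.11], "spin": 0, "gripper": -1}, {"slide": [0, 0, -0.11], "spin": 0, "gripper": -1}, {"slide": [0, 0, -0.11], "spin": 0, "gripper": -1}])

```text
t: 3.47
tool_pos: [0.4624, 0.1964, 0.29]
tool_rot: [-3.105, 0.465, -0.008]
contact_force: [-0.2, -0.1, -2.6]
opening: 0.0122
grip_force: 97.5
```

Run:
```python
from h import *
d=cap('wrist','w4'); b=cap('side','d4'); o=ld('w4')['obs']; print(o['tool_pos'],o['tool_rot'],o['t'],o['opening'],o['contact_force'],o['wrist_torque'])
c=np.hstack([d['frame'][:,100:500],cv2.resize(b['frame'][60:280,200:400],(400,440))[:440] if 0 else np.vstack([cv2.resize(b['frame'][60:280,200:400],(400,440)),np.zeros((40,400,3),np.uint8)])])
cv2.imwrite('pics/c4.png',c[:,:,::-1])
```

```text
[0.46239152 0.19643881 0.28995645] [-3.10490577  0.46470437 -0.00779549] 3.4667 0.012167408893023904 [-0.17448805 -0.09751008 -2.5837103 ] [ 0.01232866  0.11896573 -0.00260733]
```

View pics/c4.png

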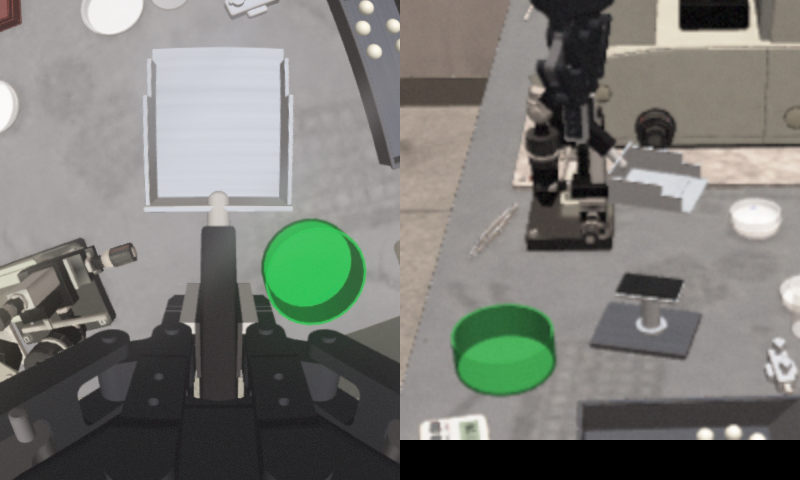

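```bash
cat >> h.py <<'E'
def wpix(d,pt): # tool point -> wrist pixel
    c=np.linalg.inv(d['mount'])@np.r_[pt,1]; c=c[:3]; f=240/np.tan(np.radians(d['vfov'])/2)
    th=np.arctan2(np.hypot(c[0],c[1]),-c[2]); k=f*th/np.hypot(c[0],c[1]); return d['cx']+k*c[0], d['cy']-k*c[1]
def lipmodel(d,pitch,dx=0,dz=0): # pitch>0 lip down (deg); scoop pts lip corners, back wall top corners
    a=np.radians(pitch); out=[]
    for x,y,z in((43,-33,1.6),(43,33,1.6),(-36,-33,30),(-36,33,30)):
        x+=75;z-=62; X=x*np.cos(a)+z*np.sin(a); Z=-x*np.sin(a)+z*np.cos(a)
        out.append(wpix(d,[X/1000+dx,y/1000,.058-Z/1000+dz]))
    return np.round(out,1)
E
python3 - <<'E'
from h import *
d=ld('w4')
for p in(-6,-3,0,3,6,10): print(p,lipmodel(d,p).tolist())
b=ld('d4')
q=[at(b,*p,.06)[:2] for p in((311,197.5),(342,199),(337.5,210),(307.5,208.5))]; print(np.round(q,4),np.mean(q,0).round(4))
E
```

```text
-6 [[245.7, 26.2], [385.7, 25.9], [238.3, 200.6], [392.7, 200.5]]
-3 [[248.0, 34.8], [383.5, 34.5], [239.5, 203.2], [391.6, 203.0]]
0 [[250.1, 43.5], [381.5, 43.2], [240.6, 206.0], [390.6, 205.8]]
3 [[252.1, 52.2], [379.7, 51.9], [241.7, 209.0], [389.6, 208.8]]
6 [[254.0, 61.0], [378.0, 60.7], [242.7, 212.1], [388.6, 212.0]]
10 [[256.2, 72.8], [375.9, 72.6], [244.0, 216.6], [387.5, 216.5]]
[[0.4962 0.1947]
 [0.5584 0.1882]
 [0.5492 0.1492]
 [0.4906 0.1553]] [0.5236 0.1718]
```

arm_command(increments=[{"slide": [0.037, 0.206, 0], "spin": -18.5, "gripper": -1}, {"slide": [0.037, 0.206, 0], "spin": -18.5, "gripper": -1}, {"slide": [0.037, 0.206, 0], "spin": -18.5, "gripper": -1}, {"slide": [0.037, 0.206, 0], "spin": -18.5, "gripper": -1}, {"slide": [0.037, 0.206, 0], "spin": -18.5, "gripper": -1}, {"slide": [0.037, 0.206, 0], "spin": -18.5, "gripper": -1}, {"slide": [0.037, 0.206, 0], "spin": -18.5, "gripper": -1}])

```text
t: 4.15
tool_pos: [0.4354, -0.0142, 0.2848]
tool_rot: [3.141, 0.032, -0.006]
contact_force: [-0.7, 0.3, -1.0]
opening: 0.0122
grip_force: 98.1
```

Run:
```python
from h import *
d=cap('wrist','w5'); a=cap('scene','s5'); o=ld('w5')['obs']; print(o['tool_pos'],o['tool_rot'],o['t'],o['dq'].round(3))
c=np.vstack([d['frame'][0:330,80:560],np.zeros((0,480,3),np.uint8)])
e=cv2.resize(a['frame'][240:390,170:360],(320,253)); e=np.vstack([e,np.zeros((77,320,3),np.uint8)])
cv2.imwrite('pics/c5.png',np.hstack([c,e])[:,:,::-1])
```

```text
[ 0.43539979 -0.01421071  0.28480864] [ 3.14128399  0.03184983 -0.00572793] 4.15 [ 0.068  0.011 -0.01   0.038 -0.001  0.043]
```

View pics/c5.png

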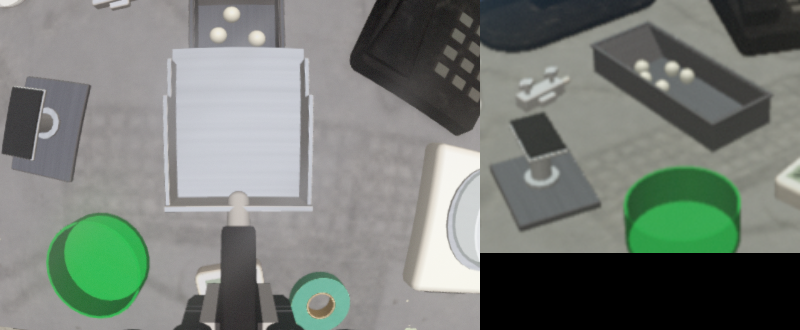

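Run:
```python
from h import *
s=ld('s5'); w=ld('w5')
S=lambda u,v:((u-480)/1.684+170,v/1.687+240)
print('tray scene',[at(s,*S(*p),.036)[:2].round(4).tolist() for p in((592,42),(650,25),(769,97),(714,127))])
q=[at(s,*S(*p),.06)[:2].round(4) for p in((512,122),(552,112),(566,151),(528,159))];print('saddle scene',np.round(q,4).tolist(),np.mean(q,0))
q=[at(w,*p,.06)[:2].round(4) for p in((92,87),(126,88),(120,159),(83,152))];print('saddle wrist',np.round(q,4).tolist(),np.mean(q,0))
# edges on row 25 in wrist
g=cv2.cvtColor(w['frame'],cv2.COLOR_RGB2GRAY).astype(int)
for r in(5,20,35): print(r,g[r,262:285].tolist(),g[r,350:372].tolist())
T=R.from_rotvec(w['obs']['tool_rot']).as_matrix();print(T.round(3).tolist())
print('outer rim',[at(w,*p,.036)[:2].round(4).tolist() for p in((270,5),(364,5),(269,35),(365,35))])
print('balls',[at(w,*p,.011)[:2].round(4).tolist() for p in((312,14),(298.5,34),(337,38))])
hs=ld('d4')
```

```text
tray scene [[0.662, 0.0304], [0.6525, -0.0412], [0.4562, -0.0448], [0.4512, 0.0306]]
saddle scene [[0.5494, 0.1896], [0.54, 0.1529], [0.4795, 0.1754], [0.4906, 0.2069]] [0.514875 0.1812  ]
saddle wrist [[0.556, 0.1866], [0.5505, 0.1501], [0.4891, 0.1572], [0.4979, 0.198]] [0.523375 0.172975]
5 [148, 147, 149, 148, 148, 147, 128, 116, 118, 117, 116, 105, 109, 82, 80, 83, 98, 106, 107, 106, 106, 107, 108] [115, 118, 117, 118, 105, 87, 85, 86, 110, 106, 117, 119, 121, 123, 135, 152, 157, 156, 156, 154, 156, 155]
20 [145, 145, 144, 144, 145, 145, 128, 121, 123, 123, 121, 112, 114, 92, 94, 95, 110, 125, 123, 125, 127, 127, 126] [124, 125, 123, 124, 114, 93, 87, 86, 88, 98, 112, 119, 119, 120, 135, 155, 157, 157, 156, 156, 156, 156]
35 [155, 153, 154, 153, 151, 151, 138, 130, 130, 132, 127, 118, 117, 108, 106, 107, 120, 132, 133, 132, 133, 132, 133] [124, 125, 125, 125, 118, 99, 81, 77, 89, 104, 107, 116, 120, 117, 120, 141, 155, 156, 154, 156, 155, 154]
[[1.0, 0.02, -0.004], [0.02, -1.0, -0.0], [-0.004, 0.0, -1.0]]
outer rim [[0.6212, 0.0296], [0.6227, -0.0509], [0.5927, 0.0294], [0.5942, -0.0519]]
balls [[0.6206, -0.0061], [0.6003, 0.0058], [0.597, -0.0293]]
```

arm_command(increments=[{"slide": [0.002, -0.001, 0.04], "spin": 0, "gripper": -1}, {"slide": [0.002, -0.001, 0.08], "spin": 0, "gripper": -1}, {"slide": [0.002, -0.001, 0.115], "spin": 0, "gripper": -1}, {"slide": [0.002, -0.001, 0.14], "spin": 0, "gripper": -1}, {"slide": [0.002, -0.001, 0.15], "spin": 0, "gripper": -1}, {"slide": [0.002, -0.001, 0.15], "spin": 0, "gripper": -1}], newtons=120)

```text
t: 4.75
tool_pos: [0.4373, -0.0105, 0.134]
tool_rot: [3.137, 0.044, -0.007]
contact_force: [1.0, -8.3, -5.0]
opening: 0.012
grip_force: 118.6
```

arm_command(increments=[{"slide": [0, 0, 0.003], "spin": 0, "gripper": -1}, {"slide": [0, 0, 0.005], "spin": 0, "gripper": -1}, {"slide": [0, 0, 0.005], "spin": 0, "gripper": -1}])

```text
t: 5.0
tool_pos: [0.4384, -0.0107, 0.1312]
tool_rot: [3.137, 0.044, -0.003]
contact_force: [-0.4, -7.4, -1.9]
opening: 0.012
grip_force: 119.1
```

arm_command(increments=[{"slide": [0, 0.003, 0], "spin": 0, "gripper": -1}, {"slide": [0, 0.003, 0], "spin": 0, "gripper": -1}, {"slide": [0, 0.003, 0], "spin": 0, "gripper": -1}])

```text
t: 5.25
tool_pos: [0.4384, -0.0125, 0.1314]
tool_rot: [-3.14, -0.042, 0.002]
contact_force: [-0.8, 0.2, -1.0]
opening: 0.0118
grip_force: 119.1
```

Run:
```python
from h import *
d=cap('wrist','w6'); a=cap('side','d6'); o=ld('w6')['obs']; print(o['tool_pos'],o['tool_rot'],o['contact_force'])
c=d['frame'][0:330,100:520]
e=cv2.resize(a['frame'][200:320,260:420],(380,285)); e=np.vstack([e,np.zeros((45,380,3),np.uint8)])
cv2.imwrite('pics/c6.png',np.hstack([c,e])[:,:,::-1])
for p in(-6,-3,0,3,6):print(p,lipmodel(d,p).tolist())
```

```text
[ 0.43842562 -0.01253439  0.13139441] [-3.14034457e+00 -4.24031915e-02  1.64988856e-03] [-0.82843703  0.22949035 -1.00275826]
-6 [[245.7, 25.5], [385.8, 25.1], [238.4, 199.7], [392.8, 199.6]]
-3 [[248.1, 34.1], [383.6, 33.7], [239.6, 202.3], [391.7, 202.2]]
0 [[250.2, 42.8], [381.6, 42.4], [240.7, 205.1], [390.7, 205.0]]
3 [[252.2, 51.5], [379.7, 51.2], [241.7, 208.1], [389.7, 208.0]]
6 [[254.0, 60.3], [378.0, 60.0], [242.8, 211.3], [388.7, 211.2]]
```

View pics/c6.png

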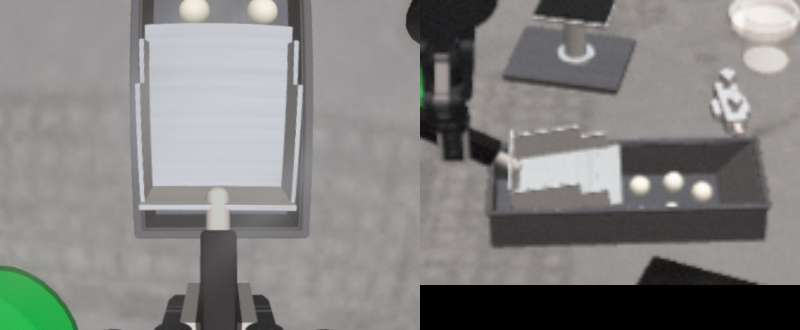

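```bash
cat >> h.py <<'E'
from scipy.optimize import least_squares
def fitpitch(d,lip,back): # lip=(uL,uR,v), back=(uL,uR,v): fits pitch deg, dx,dz mm (known dims), prints world lip/heel z
    def r(p):
        m=lipmodel(d,p[0],p[1]/1000,p[2]/1000); 
        return [m[1,0]-m[0,0]-(lip[1]-lip[0]),m[0,1]-lip[2],m[3,0]-m[2,0]-(back[1]-back[0]),m[2,1]-back[2]]
    s=least_squares(r,[0,0,0],diff_step=1e-2,x_scale=[3,3,3]); return s.x.round(2),np.round(s.fun,1)
E
python3 - <<'E'
from h import *
print(fitpitch(ld('w4'),(253,383,48),(245,392,208)))
print(fitpitch(ld('w5'),(253,383,49),(245,392,208)))
print(fitpitch(ld('w6'),(245,398,25),(238,398,207)))
E
```

```text
(array([0., 0., 0.]), array([ 1.4, -4.5,  3. , -2. ]))
(array([0., 0., 0.]), array([ 1.4, -6.2,  3. , -2.9]))
(array([0., 0., 0.]), array([-21.6,  17.8, -10. ,  -1.9]))
```

```bash
sed -i 's/return np.round(out,1)/return np.array(out)/; s/diff_step=1e-2,x_scale/x_scale/' h.py
python3 - <<'E'
from h import *
print(fitpitch(ld('w4'),(253,383,48),(245,392,208)))
print(fitpitch(ld('w5'),(253,383,49),(245,392,208)))
print(fitpitch(ld('w6'),(245,398,25),(238,398,207)))
E
```

```text
(array([ 0.  , -1.58,  2.93]), array([-0.5, -0.3,  0.1,  0.3]))
(array([ 0.5 , -1.74,  2.48]), array([-0.8, -0.5,  0.2,  0.4]))
(array([-9.81, -4.82, -3.37]), array([-3.3, -2.8, -0.1,  2.6]))
```

arm_command(increments=[{"slide": [0, 0.002, 0.005], "spin": -1, "gripper": -1}, {"slide": [0, 0.002, 0.01], "spin": -1, "gripper": -1}, {"slide": [0, 0.002, 0.01], "spin": -1, "gripper": -1}, {"slide": [0, 0.002, 0.01], "spin": -1, "gripper": -1}])

```text
t: 5.68
tool_pos: [0.4382, -0.0155, 0.1211]
tool_rot: [-3.14, -0.067, 0.002]
contact_force: [-0.2, 0.0, -1.7]
opening: 0.0119
grip_force: 119.1
```

arm_command(increments=[{"slide": [0, 0, 0], "spin": 0, "gripper": -1}, {"slide": [0, 0, 0], "spin": 0, "gripper": -1}, {"slide": [0, 0, 0], "spin": 0, "gripper": -1}, {"slide": [0, 0, 0], "spin": 0, "gripper": -1}], newtons=20)

```text
t: 6.02
tool_pos: [0.4388, -0.0157, 0.1221]
tool_rot: [3.141, 0.067, 0.001]
contact_force: [-0.1, 0.2, -1.1]
opening: 0.0124
grip_force: 119.1
```

```bash
cat >> h.py <<'E'
def edges(d,u=330):
    # strong horizontal-edge rows along columns beside the handle, inside the bowl
    g=cv2.GaussianBlur(cv2.cvtColor(d['frame'],cv2.COLOR_RGB2GRAY),(5,5),0).astype(int)
    for c in (290,345): print(c,g[0:230:4,c].tolist())
E
python3 - <<'E'
from h import *
d=cap('wrist','w7'); o=ld('w7')['obs']; print(o['tool_pos'],o['contact_force'],o['grip_force'],o['opening'])
edges(ld('w6'));edges(d)
g=cv2.cvtColor(d['frame'],cv2.COLOR_RGB2GRAY)
E
```

```text
[ 0.43883763 -0.01565427  0.12210663] [-0.110042    0.19833401 -1.09271886] 119.07985674217343 0.012384250199946803
290 [234, 235, 234, 223, 204, 177, 196, 199, 199, 200, 202, 200, 199, 201, 202, 203, 201, 198, 197, 200, 201, 202, 199, 200, 201, 202, 203, 202, 202, 203, 205, 203, 202, 204, 204, 203, 203, 203, 204, 204, 203, 205, 204, 203, 204, 204, 200, 148, 147, 146, 145, 170, 195, 122, 82, 79, 78, 104]
345 [133, 136, 140, 141, 143, 144, 184, 200, 200, 201, 203, 202, 201, 204, 204, 204, 204, 201, 198, 202, 203, 205, 202, 203, 204, 207, 205, 204, 203, 204, 206, 204, 203, 206, 205, 203, 204, 205, 205, 205, 203, 205, 204, 204, 204, 203, 201, 149, 148, 147, 147, 170, 197, 131, 102, 101, 102, 118]
290 [240, 237, 222, 202, 173, 145, 196, 201, 201, 201, 203, 202, 201, 202, 203, 204, 202, 199, 198, 201, 203, 203, 200, 202, 203, 204, 204, 204, 203, 204, 207, 204, 204, 205, 205, 204, 204, 205, 205, 205, 205, 206, 205, 205, 205, 205, 201, 149, 149, 147, 146, 171, 196, 127, 120, 80, 78, 78]
345 [139, 145, 145, 144, 146, 147, 186, 202, 201, 202, 205, 204, 203, 205, 206, 206, 206, 203, 199, 204, 205, 206, 203, 205, 206, 207, 207, 206, 204, 205, 208, 205, 205, 207, 207, 204, 205, 206, 207, 207, 205, 206, 205, 205, 206, 205, 203, 150, 150, 149, 149, 171, 199, 134, 129, 104, 102, 101]
```

arm_command(increments=[{"slide": [0, 0, 0], "spin": 0, "gripper": -0.6}, {"slide": [0, 0, 0.001], "spin": 0, "gripper": -0.5}, {"slide": [0, 0, 0.003], "spin": 0, "gripper": -0.5}, {"slide": [0, 0, 0.003], "spin": 0, "gripper": -0.5}])

```text
t: 6.4
tool_pos: [0.4387, -0.0156, 0.1187]
tool_rot: [-3.141, -0.067, 0.0]
contact_force: [-0.4, 0.4, -0.1]
opening: 0.0215
grip_force: 0.0
```

Run:
```python
from h import *
d=cap('wrist','w7'); o=ld('w7')['obs']; print(o['tool_pos'],o['contact_force'],o['grip_force'],o['opening'])
g=cv2.GaussianBlur(cv2.cvtColor(d['frame'],cv2.COLOR_RGB2GRAY),(5,5),0).astype(int)
print(g[0:240:4,345].tolist());
for r in (35,60,100,202,206,210): print(r,g[r,226:256:2].tolist(),g[r,380:416:2].tolist())
```

```text
[ 0.4386532  -0.01559229  0.11870178] [-0.44145417  0.39865504 -0.10771313] 0.0 0.02149139298078704
[139, 140, 140, 142, 143, 144, 143, 143, 141, 140, 138, 178, 206, 205, 207, 208, 206, 208, 209, 208, 209, 206, 204, 207, 210, 208, 207, 208, 211, 210, 210, 208, 208, 211, 209, 208, 210, 210, 207, 209, 209, 210, 209, 207, 209, 208, 208, 208, 208, 196, 133, 164, 204, 138, 134, 113, 104, 104, 102, 117]
35 [118, 110, 102, 95, 77, 76, 77, 78, 79, 82, 101, 122, 126, 127, 127] [124, 124, 125, 125, 123, 102, 72, 67, 67, 66, 67, 69, 89, 96, 104, 117, 120, 120]
60 [120, 110, 108, 96, 89, 90, 92, 94, 96, 102, 123, 159, 192, 180, 143] [209, 207, 188, 139, 121, 177, 196, 123, 72, 69, 69, 72, 90, 97, 104, 119, 122, 121]
100 [127, 122, 121, 112, 110, 111, 112, 112, 122, 173, 193, 158, 137, 136, 136] [209, 207, 177, 124, 111, 111, 118, 171, 204, 160, 89, 78, 96, 100, 110, 122, 123, 123]
202 [123, 114, 106, 96, 79, 77, 77, 76, 81, 128, 186, 172, 129, 123, 124] [137, 137, 136, 135, 131, 130, 158, 191, 157, 105, 107, 110, 117, 126, 127, 128, 142, 152]
206 [123, 115, 107, 97, 79, 76, 75, 79, 116, 181, 199, 199, 199, 199, 199] [187, 186, 186, 186, 185, 184, 184, 186, 179, 130, 107, 108, 117, 125, 125, 127, 141, 151]
210 [123, 116, 106, 98, 80, 76, 76, 76, 93, 133, 152, 162, 163, 164, 164] [176, 178, 178, 174, 171, 171, 172, 172, 168, 129, 107, 106, 117, 124, 125, 127, 143, 153]
```

arm_command(increments=[{"slide": [0, 0, 0], "spin": 0, "gripper": -1}, {"slide": [0, 0, 0], "spin": 0, "gripper": -1}, {"slide": [0, 0, 0], "spin": 0, "gripper": -1}, {"slide": [0.003, -0.0015, 0.0005], "spin": 0, "gripper": -1}, {"slide": [0.01, -0.0015, 0.0005], "spin": 0, "gripper": -1}, {"slide": [0.02, -0.0015, 0.0005], "spin": 0, "gripper": -1}, {"slide": [0.03, -0.0015, 0.0005], "spin": 0, "gripper": -1}, {"slide": [0.03, -0.0015, 0.0005], "spin": 0, "gripper": -1}], newtons=120)

```text
t: 7.12
tool_pos: [0.4705, -0.0128, 0.1188]
tool_rot: [3.141, 0.068, 0.003]
contact_force: [0.6, -0.2, -0.7]
opening: 0.0124
grip_force: 116.8
```

```bash
cat >> h.py <<'E'
def balls(d,r=None):
    f=d['frame'].astype(int); m=((f[:,:,0]-f[:,:,2]>12)&(f.min(2)>120)).astype(np.uint8)*255
    if r: q=np.zeros_like(m); q[r[1]:r[3],r[0]:r[2]]=m[r[1]:r[3],r[0]:r[2]]; m=q
    n,l,s,c=cv2.connectedComponentsWithStats(m)
    return [(c[i].round().astype(int).tolist(),int(s[i,4])) for i in range(1,n) if s[i,4]>15]
E
python3 - <<'E'
from h import *
d=cap('wrist','w8'); b=cap('side','d8'); s=cap('scene','s8'); o=ld('w8')['obs']; print(o['tool_pos'],o['contact_force'],o['grip_force'],o['opening'])
g=cv2.GaussianBlur(cv2.cvtColor(d['frame'],cv2.COLOR_RGB2GRAY),(5,5),0).astype(int)
print(g[0:80:4,345].tolist(),g[0:80:4,290].tolist());
print(balls(d,(200,0,440,230)),balls(b,(285,255,410,295)),balls(s,(230,250,345,330)))
E
```

```text
[ 0.47047979 -0.01284666  0.11884226] [ 0.55562075 -0.22620017 -0.65546581] 116.82193636894226 0.012426765666440623
[131, 129, 132, 135, 137, 139, 140, 141, 140, 140, 139, 175, 209, 208, 210, 211, 209, 211, 211, 212] [147, 139, 221, 234, 233, 226, 212, 190, 155, 141, 142, 174, 206, 206, 207, 209, 206, 207, 208, 208]
[([282, 2], 84), ([354, 1], 54), ([370, 18], 742), ([297, 19], 704)] [([377, 279], 93), ([366, 278], 45)] [([269, 279], 144), ([283, 277], 44)]
```

arm_command(increments=[{"slide": [0.007, 0, 0], "spin": 0, "gripper": -1}, {"slide": [0.014, 0, 0], "spin": 0, "gripper": -1}, {"slide": [0.021, 0, 0], "spin": 0, "gripper": -1}, {"slide": [0.028, 0, 0], "spin": 0, "gripper": -1}, {"slide": [0.034, 0, 0], "spin": 0, "gripper": -1}, {"slide": [0.039, 0, 0], "spin": 0, "gripper": -1}, {"slide": [0.043, 0, 0], "spin": 0, "gripper": -1}, {"slide": [0.043, 0, 0], "spin": 0, "gripper": -1}])

```text
t: 7.93
tool_pos: [0.5126, -0.0109, 0.1185]
tool_rot: [-3.141, -0.068, -0.002]
contact_force: [2.0, -0.2, 0.5]
opening: 0.0128
grip_force: 117.0
```

```bash
cat > look.py <<'E'
import sys
from h import *
n=sys.argv[1]
d=cap('wrist','w'+n); b=cap('side','d'+n); s=cap('scene','s'+n); o=ld('w'+n)['obs']; print(o['tool_pos'],o['contact_force'].round(1),o['grip_force'],o['opening'],o['t'])
g=cv2.GaussianBlur(cv2.cvtColor(d['frame'],cv2.COLOR_RGB2GRAY),(5,5),0).astype(int)
print(g[0:80:4,345].tolist(),g[0:80:4,290].tolist());
print(balls(d,(200,0,440,230)),balls(b,(285,255,410,295)),balls(s,(230,250,345,330)))
E
python3 look.py 9
```

```text
[ 0.51258013 -0.0109303   0.1184722 ] [ 2.  -0.2  0.5] 117.00581789016724 0.01279415816574288 7.9333
[110, 114, 118, 123, 128, 209, 237, 241, 240, 233, 219, 197, 159, 204, 211, 212, 210, 212, 212, 212] [112, 116, 119, 123, 125, 130, 132, 133, 137, 148, 214, 241, 245, 246, 241, 229, 211, 181, 199, 210]
[([319, 38], 4023), ([289, 21], 21)] [([382, 277], 147)] [([268, 274], 156)]
```

arm_command(increments=[{"slide": [0.003, 0, 0], "spin": 0, "gripper": -1}, {"slide": [0.005, 0, 0], "spin": 0, "gripper": -1}, {"slide": [0.007, 0, 0], "spin": 0, "gripper": -1}, {"slide": [0.009, 0, 0], "spin": 0, "gripper": -1}, {"slide": [0.009, 0, 0], "spin": 0, "gripper": -1}])

```text
t: 8.5
tool_pos: [0.5191, -0.0106, 0.1185]
tool_rot: [-3.141, -0.068, 0.01]
contact_force: [-11.9, -0.4, 12.5]
opening: 0.0122
grip_force: 118.4
```

```bash
python3 look.py 10
```

```text
[ 0.51908923 -0.0105891   0.11853443] [-11.9  -0.4  12.5] 118.44754457473755 0.012210015353738585 8.5
[109, 112, 116, 119, 124, 128, 130, 183, 237, 244, 246, 243, 230, 212, 180, 178, 210, 212, 212, 213] [111, 113, 116, 119, 122, 125, 128, 131, 133, 135, 138, 204, 207, 230, 244, 247, 246, 239, 226, 207]
[([318, 45], 4339)] [([382, 276], 146)] [([268, 273], 151)]
```

arm_command(increments=[{"slide": [0.003, 0, -0.004], "spin": 0, "gripper": -1}, {"slide": [0.007, 0, -0.0085], "spin": 0, "gripper": -1}, {"slide": [0.011, 0, -0.013], "spin": 0, "gripper": -1}, {"slide": [0.015, 0, -0.018], "spin": 0, "gripper": -1}, {"slide": [0.019, 0, -0.023], "spin": 0, "gripper": -1}, {"slide": [0.019, 0, -0.023], "spin": 0, "gripper": -1}])

```text
t: 9.15
tool_pos: [0.5364, -0.0095, 0.1395]
tool_rot: [-3.14, -0.068, 0.018]
contact_force: [-10.7, -0.2, 2.6]
opening: 0.0123
grip_force: 116.9
```

```bash
python3 look.py 11
```

```text
[ 0.53639669 -0.00945024  0.13947105] [-10.7  -0.2   2.6] 116.88531875610352 0.0123033473415989 9.15
[161, 161, 150, 135, 123, 132, 131, 133, 131, 135, 221, 242, 246, 244, 236, 220, 191, 173, 210, 210] [162, 163, 148, 136, 124, 132, 132, 134, 136, 141, 169, 185, 186, 187, 209, 235, 242, 244, 238, 229]
[([313, 50], 4359)] [([392, 271], 201)] [([261, 262], 141), ([246, 267], 27)]
```

arm_command(increments=[{"slide": [0.002, 0, -0.004], "spin": 0, "gripper": -1}, {"slide": [0.004, 0, -0.008], "spin": 0, "gripper": -1}, {"slide": [0.004, 0, -0.006], "spin": 0, "gripper": -1}, {"slide": [0.004, 0, -0.002], "spin": 0, "gripper": -1}, {"slide": [0.004, 0, 0.003], "spin": 0, "gripper": -1}, {"slide": [0.004, 0, 0.006], "spin": 0, "gripper": -1}, {"slide": [0.004, 0, 0.006], "spin": 0, "gripper": -1}])

```text
t: 9.88
tool_pos: [0.5401, -0.0099, 0.1346]
tool_rot: [3.14, 0.067, -0.019]
contact_force: [-21.0, -1.5, 12.5]
opening: 0.0122
grip_force: 117.0
```

```bash
python3 look.py 12
python3 - <<'E'
from h import *
for n in('w8','w11','w12'):
    d=ld(n);g=cv2.GaussianBlur(cv2.cvtColor(d['frame'],cv2.COLOR_RGB2GRAY),(3,3),0).astype(int)
    print(n,'lip cols',[g[10:60:3,c].tolist() for c in(262,376)],'back',g[190:222:3,345].tolist())
    print(g[206,226:256:2].tolist(),g[206,380:416:2].tolist())
E
```

```text
[ 0.54010382 -0.00991277  0.13461968] [-21.   -1.5  12.5] 117.03343033790588 0.012154601531912985 9.8833
[164, 165, 166, 156, 146, 169, 234, 241, 243, 242, 234, 222, 201, 164, 201, 209, 210, 208, 204, 206] [166, 167, 168, 152, 161, 191, 197, 189, 179, 192, 224, 233, 234, 230, 220, 205, 179, 191, 203, 205]
[([281, 34], 2782), ([378, 28], 928), ([342, 36], 932)] [([397, 267], 213)] [([263, 255], 82), ([248, 260], 93)]
w8 lip cols [[124, 125, 126, 126, 127, 129, 130, 130, 132, 133, 135, 138, 196, 203, 202, 201, 203], [248, 248, 247, 240, 229, 213, 188, 147, 123, 124, 125, 125, 188, 210, 209, 208, 211]] back [210, 212, 202, 136, 136, 193, 208, 152, 139, 139, 139]
[124, 126, 125, 118, 107, 102, 79, 105, 192, 205, 205, 206, 206, 206, 207] [195, 195, 194, 194, 193, 193, 193, 191, 151, 97, 92, 91, 109, 106, 119, 128, 128, 130]
w11 lip cols [[129, 126, 106, 123, 116, 119, 121, 165, 231, 239, 242, 241, 238, 230, 220, 206, 186], [144, 123, 110, 104, 106, 102, 103, 114, 229, 245, 249, 250, 249, 243, 234, 221, 200]] back [209, 210, 203, 136, 132, 174, 207, 155, 137, 137, 136]
[160, 160, 160, 160, 160, 157, 133, 132, 182, 207, 207, 207, 207, 207, 207] [186, 185, 183, 184, 183, 184, 185, 183, 148, 117, 114, 128, 129, 129, 152, 165, 165, 164]
w12 lip cols [[191, 231, 239, 241, 241, 238, 230, 221, 209, 192, 168, 165, 205, 199, 195, 197, 201], [165, 222, 239, 244, 246, 245, 242, 233, 221, 207, 186, 154, 174, 206, 206, 209, 208]] back [144, 142, 142, 141, 149, 206, 190, 136, 134, 134, 134]
[160, 160, 161, 160, 139, 125, 161, 205, 208, 209, 209, 209, 208, 209, 209] [200, 201, 201, 201, 201, 202, 202, 203, 203, 186, 119, 122, 127, 125, 135, 159, 162, 162]
```

arm_command(increments=[{"slide": [0, 0, 0.003], "spin": 0, "gripper": -1}, {"slide": [0, 0, 0.006], "spin": 0, "gripper": -1}, {"slide": [0, 0, 0.009], "spin": 0, "gripper": -1}, {"slide": [0, 0, 0.009], "spin": 0, "gripper": -1}, {"slide": [0, 0, 0.009], "spin": 0, "gripper": -1}])

```text
t: 10.45
tool_pos: [0.5389, -0.0094, 0.125]
tool_rot: [-3.14, -0.069, 0.024]
contact_force: [-23.9, -0.4, 13.2]
opening: 0.0125
grip_force: 116.9
```

```bash
python3 look.py 13
python3 - <<'E'
from h import *
for n in('w12','w13',):
    d=ld(n);g=cv2.GaussianBlur(cv2.cvtColor(d['frame'],cv2.COLOR_RGB2GRAY),(3,3),0).astype(int)
    print(n,'back',g[170:222:3,345].tolist())
    b=205
    print(g[205,222:256:2].tolist(),g[205,380:420:2].tolist())
E
```

```text
[ 0.53888113 -0.00939419  0.12495074] [-23.9  -0.4  13.2] 116.90262794494629 0.01253801952033911 10.45
[159, 136, 132, 134, 141, 205, 205, 210, 234, 242, 245, 245, 239, 228, 212, 184, 160, 202, 206, 208] [156, 139, 132, 137, 143, 205, 205, 204, 216, 230, 233, 230, 224, 212, 194, 169, 200, 202, 205, 207]
[([314, 32], 5221)] [([395, 267], 215)] [([256, 259], 183)]
w12 back [209, 208, 208, 209, 207, 210, 189, 142, 142, 142, 142, 168, 206, 164, 135, 134, 133, 134]
[161, 161, 160, 161, 161, 160, 140, 125, 163, 202, 204, 205, 205, 205, 205, 206, 206] [198, 198, 198, 198, 198, 198, 198, 198, 198, 183, 118, 122, 128, 126, 134, 159, 162, 162, 162, 161]
w13 back [208, 208, 209, 207, 209, 196, 150, 151, 151, 152, 149, 152, 193, 205, 148, 136, 135, 135]
[160, 160, 160, 160, 147, 123, 124, 129, 157, 172, 173, 172, 173, 173, 173, 173, 174] [161, 160, 159, 159, 159, 158, 157, 156, 158, 158, 136, 98, 106, 108, 115, 126, 125, 128, 150, 162]
```

```bash
cat >> h.py <<'E'
def fit3(d,lip,junc,top):
    def r(p):
        a=np.radians(p[0]); o=[]
        for (x,z),v in zip(((43,1.6),(-33.5,2.5),(-35,30)),(lip,junc,top)):
            x+=75;z-=62; o.append(wpix(d,[(x*np.cos(a)+z*np.sin(a)+p[1])/1000,.01,.058-(-x*np.sin(a)+z*np.cos(a)-p[2])/1000])[1]-v)
        return o
    return least_squares(r,[-5,0,0]).x.round(1)
E
python3 - <<'E'
from h import *
print(fit3(ld('w8'),44,197,207),fit3(ld('w12'),27,189,206),fit3(ld('w12'),23,189,206),fit3(ld('w13'),18,186,207.5))
E
```

```text
[  3.6   1.5 -10.3] [ -3.3  -1.1 -10.3] [ -2.8   0.1 -15.5] [ -7.2  -2.9 -11. ]
```

arm_command(increments=[{"slide": [0, 0, 0], "spin": 0, "gripper": -1}, {"slide": [0.001, 0, -0.002], "spin": 0, "gripper": -1}, {"slide": [0.002, 0, -0.005], "spin": 0, "gripper": -1}, {"slide": [0.003, 0, -0.008], "spin": 0, "gripper": -1}, {"slide": [0.004, 0, -0.011], "spin": 0, "gripper": -1}, {"slide": [0.004, 0, -0.014], "spin": 0, "gripper": -1}])

```text
t: 11.1
tool_pos: [0.5482, -0.0095, 0.1408]
tool_rot: [3.141, 0.068, 0.002]
contact_force: [0.6, -0.7, -1.9]
opening: 0.0124
grip_force: 116.9
```

```bash
python3 look.py 14
python3 - <<'E'
from h import *
d=ld('w14');g=cv2.GaussianBlur(cv2.cvtColor(d['frame'],cv2.COLOR_RGB2GRAY),(3,3),0).astype(int)
print('back',g[170:222:3,345].tolist()); print(g[0:120:4,262].tolist(),g[0:120:4,315].tolist(),g[0:120:4,375].tolist())
E
```

```text
[ 0.54817852 -0.00947412  0.14079617] [ 0.6 -0.7 -1.9] 116.87722563743591 0.01235913729872552 11.1
[161, 162, 164, 167, 170, 191, 206, 205, 226, 239, 244, 245, 242, 232, 218, 195, 157, 197, 205, 206] [166, 167, 169, 171, 172, 195, 205, 205, 208, 226, 232, 232, 227, 217, 201, 176, 187, 201, 204, 205]
[([314, 34], 5055)] [([402, 263], 160)] [([244, 252], 61)]
back [208, 207, 208, 207, 208, 209, 161, 149, 151, 150, 149, 152, 178, 204, 153, 134, 135, 134]
[163, 209, 236, 239, 239, 232, 220, 204, 180, 151, 203, 192, 189, 186, 198, 204, 201, 199, 199, 202, 204, 202, 201, 202, 203, 204, 204, 203, 202, 203] [165, 167, 181, 235, 242, 244, 242, 235, 223, 207, 183, 167, 208, 208, 208, 209, 207, 204, 205, 207, 208, 206, 206, 207, 209, 208, 209, 207, 206, 208] [160, 159, 160, 171, 232, 241, 243, 242, 234, 220, 201, 170, 148, 207, 207, 208, 208, 203, 203, 206, 207, 208, 206, 206, 208, 210, 208, 207, 206, 207]
```

arm_command(increments=[{"slide": [0, 0, -0.004], "spin": 0, "gripper": -1}, {"slide": [-0.001, 0, -0.012], "spin": 0, "gripper": -1}, {"slide": [-0.003, 0, -0.022], "spin": 0, "gripper": -1}, {"slide": [-0.007, 0, -0.03], "spin": 0, "gripper": -1}, {"slide": [-0.013, 0, -0.035], "spin": 0, "gripper": -1}, {"slide": [-0.02, 0, -0.035], "spin": 0, "gripper": -1}, {"slide": [-0.027, 0, -0.035], "spin": 0, "gripper": -1}, {"slide": [-0.034, 0, -0.035], "spin": 0, "gripper": -1}])

```text
t: 11.92
tool_pos: [0.5124, -0.0109, 0.1751]
tool_rot: [-3.141, -0.067, 0.001]
contact_force: [-0.4, 0.2, -2.6]
opening: 0.0124
grip_force: 116.9
```

arm_command(increments=[{"slide": [-0.007, 0, 0], "spin": 0, "gripper": -1}, {"slide": [-0.012, 0, 0], "spin": 0, "gripper": -1}, {"slide": [-0.014, 0, 0], "spin": 0, "gripper": -1}, {"slide": [-0.004, 0, 0], "spin": 0, "gripper": -1}, {"slide": [0.02, 0, 0], "spin": 0, "gripper": -1}, {"slide": [0.04, 0, 0], "spin": 0, "gripper": -1}, {"slide": [0.05, 0, 0], "spin": 0, "gripper": -1}, {"slide": [0.053, 0, 0], "spin": 0, "gripper": -1}])

```text
t: 12.58
tool_pos: [0.5678, -0.0087, 0.1755]
tool_rot: [3.141, 0.068, 0.001]
contact_force: [-0.3, -0.3, -2.1]
opening: 0.0119
grip_force: 116.9
```

```bash
python3 look.py 15
python3 - <<'E'
from h import *
d=ld('w15');g=cv2.GaussianBlur(cv2.cvtColor(d['frame'],cv2.COLOR_RGB2GRAY),(3,3),0).astype(int)
print('back',g[170:222:3,345].tolist()); print(g[0:80:4,262].tolist(),g[0:80:4,375].tolist())
E
```

```text
[ 0.56775207 -0.00865385  0.1755088 ] [-0.3 -0.3 -2.1] 116.8883228302002 0.011949058469836075 12.5833
[163, 165, 166, 166, 167, 189, 205, 204, 204, 208, 207, 206, 209, 209, 209, 210, 208, 204, 207, 209] [164, 165, 167, 167, 167, 194, 203, 204, 203, 206, 206, 205, 207, 207, 208, 208, 206, 203, 204, 225]
[([282, 89], 881), ([202, 107], 35), ([370, 133], 948), ([312, 141], 938), ([273, 174], 934), ([341, 173], 923)] [] []
back [251, 252, 250, 246, 238, 225, 202, 158, 156, 155, 154, 157, 183, 207, 156, 139, 137, 138]
[162, 162, 163, 164, 166, 182, 204, 204, 202, 204, 205, 202, 204, 204, 204, 205, 203, 200, 201, 204] [161, 162, 162, 161, 162, 168, 208, 207, 205, 209, 209, 206, 208, 209, 209, 210, 210, 205, 205, 208]
```

arm_command(increments=[{"slide": [-0.004, 0.004, -0.008], "spin": 0, "gripper": -1}, {"slide": [-0.012, 0.012, -0.022], "spin": 0, "gripper": -1}, {"slide": [-0.024, 0.025, -0.04], "spin": 0, "gripper": -1}, {"slide": [-0.038, 0.04, -0.055], "spin": 0, "gripper": -1}, {"slide": [-0.053, 0.056, -0.064], "spin": 0, "gripper": -1}, {"slide": [-0.069, 0.072, -0.067], "spin": 0, "gripper": -1}, {"slide": [-0.085, 0.089, -0.067], "spin": 0, "gripper": -1}, {"slide": [-0.101, 0.106, -0.067], "spin": 0, "gripper": -1}])

```text
t: 13.4
tool_pos: [0.4686, -0.1195, 0.2434]
tool_rot: [3.14, 0.068, 0.002]
contact_force: [1.1, 0.2, -1.1]
opening: 0.0122
grip_force: 117.1
```

arm_command(increments=[{"slide": [-0.016, 0.017, 0], "spin": 0, "gripper": -1}, {"slide": [-0.032, 0.034, 0], "spin": 0, "gripper": -1}, {"slide": [-0.048, 0.051, 0], "spin": 0, "gripper": -1}, {"slide": [-0.064, 0.068, 0], "spin": 0, "gripper": -1}, {"slide": [-0.08, 0.084, 0], "spin": 0, "gripper": -1}, {"slide": [-0.096, 0.1, 0], "spin": 0, "gripper": -1}, {"slide": [-0.11, 0.115, 0], "spin": 0, "gripper": -1}, {"slide": [-0.122, 0.127, 0], "spin": 0, "gripper": -1}])

```text
t: 14.07
tool_pos: [0.3519, -0.2515, 0.2427]
tool_rot: [3.14, 0.066, 0.0]
contact_force: [0.4, -0.6, -1.7]
opening: 0.0121
grip_force: 117.1
```

arm_command(increments=[{"slide": [-0.01, 0.01, 0], "spin": 0, "gripper": -1}, {"slide": [-0.015, 0.015, 0], "spin": 0, "gripper": -1}, {"slide": [-0.019, 0.019, 0], "spin": 0, "gripper": -1}, {"slide": [-0.02, 0.021, 0], "spin": 0, "gripper": -1}, {"slide": [-0.02, 0.021, 0], "spin": 0, "gripper": -1}])

```text
t: 14.48
tool_pos: [0.3345, -0.2728, 0.2425]
tool_rot: [3.141, 0.067, 0.0]
contact_force: [-0.2, 0.8, -1.7]
opening: 0.0123
grip_force: 117.2
```

```bash
python3 look.py 16
python3 - <<'E'
from h import *
d=ld('w16');g=cv2.GaussianBlur(cv2.cvtColor(d['frame'],cv2.COLOR_RGB2GRAY),(3,3),0).astype(int)
print(balls(ld('d16'),(200,330,330,440)))
P=g[170:222:3,345].tolist(); print('back',P)
print('dish in side px',proj(ld('d16'),[.4485,-.2685,.092]))
E
```

```text
[ 0.33452266 -0.27277872  0.24253727] [-0.2  0.8 -1.7] 117.17609167098999 0.012275904989526213 14.4833
[150, 139, 159, 178, 177, 185, 195, 194, 195, 198, 197, 195, 199, 199, 199, 200, 197, 193, 196, 198] [136, 170, 177, 178, 188, 202, 195, 195, 194, 197, 197, 195, 197, 197, 198, 198, 195, 193, 195, 197]
[([226, 95], 563), ([408, 49], 221), ([312, 164], 4739)] [] []
[([216, 336], 112), ([261, 426], 1498), ([221, 357], 19), ([214, 366], 16), ([208, 386], 46), ([202, 406], 16)]
back [239, 240, 240, 236, 230, 220, 200, 160, 147, 146, 146, 149, 174, 198, 165, 158, 159, 158]
dish in side px (np.float64(265.48674123302146), np.float64(361.73474339792784))
```

arm_command(increments=[{"slide": [0, 0, 0], "spin": 0, "gripper": -0.9}, {"slide": [0, 0, 0], "spin": 0, "gripper": -0.85}], newtons=20)

```text
t: 14.8
tool_pos: [0.335, -0.2725, 0.2424]
tool_rot: [-3.141, -0.069, 0.0]
contact_force: [-0.1, -0.3, -1.9]
opening: 0.0122
grip_force: 117.1
```

arm_command(increments=[{"slide": [0, 0, 0], "spin": 0, "gripper": -0.72}, {"slide": [0, 0, 0], "spin": 0, "gripper": -0.72}], newtons=20)

```text
t: 14.97
tool_pos: [0.3348, -0.2727, 0.2424]
tool_rot: [-3.141, -0.068, 0.0]
contact_force: [0.4, 0.5, -2.6]
opening: 0.012
grip_force: 111.7
```

```bash
python3 look.py 17
```

```text
[ 0.33480143 -0.27265762  0.24235881] [ 0.4  0.5 -2.6] 111.69611692428589 0.011950053178555024 14.9667
[151, 140, 160, 178, 177, 186, 196, 195, 195, 199, 198, 197, 199, 199, 199, 200, 198, 194, 197, 198] [137, 170, 177, 178, 185, 202, 195, 195, 195, 198, 197, 196, 198, 198, 199, 199, 196, 193, 196, 198]
[([226, 95], 563), ([381, 14], 18), ([408, 49], 225), ([312, 164], 4749), ([328, 197], 17)] [] []
```

arm_command(increments=[{"slide": [0, 0, 0], "spin": 0, "gripper": -0.71}, {"slide": [0, 0, 0], "spin": 0, "gripper": -0.71}, {"slide": [0, 0, 0], "spin": 0, "gripper": -0.71}], newtons=20)

```text
t: 15.37
tool_pos: [0.3346, -0.2728, 0.2424]
tool_rot: [3.141, 0.067, -0.0]
contact_force: [0.1, 0.0, -1.0]
opening: 0.0127
grip_force: 88.7
```

arm_command(increments=[{"slide": [0, 0, 0], "spin": 0, "gripper": -0.7}, {"slide": [0, 0, 0], "spin": 0, "gripper": -0.7}, {"slide": [0, 0, 0], "spin": 0, "gripper": -0.7}], newtons=20)

```text
t: 15.62
tool_pos: [0.3347, -0.2728, 0.2424]
tool_rot: [-3.141, -0.067, 0.0]
contact_force: [-0.9, -0.3, -1.0]
opening: 0.0131
grip_force: 65.4
```

```bash
python3 look.py 18
```

```text
[ 0.33465136 -0.27281043  0.24239049] [-0.9 -0.3 -1. ] 65.39456605911255 0.013065750088581313 15.6167
[149, 138, 159, 178, 176, 185, 195, 194, 194, 198, 197, 196, 198, 198, 198, 199, 197, 193, 196, 197] [136, 170, 176, 177, 187, 200, 194, 194, 194, 196, 196, 195, 197, 197, 197, 198, 195, 193, 194, 197]
[([226, 96], 571), ([405, 45], 244), ([312, 164], 4769)] [] []
```

arm_command(increments=[{"slide": [0, 0, 0], "spin": 0, "gripper": -0.69}, {"slide": [0, 0, 0], "spin": 0, "gripper": -0.69}, {"slide": [0, 0, 0], "spin": 0, "gripper": -0.685}, {"slide": [0, 0, 0], "spin": 0, "gripper": -0.685}], newtons=20)

```text
t: 16.1
tool_pos: [0.3347, -0.2728, 0.2424]
tool_rot: [-3.141, -0.068, 0.0]
contact_force: [0.4, -0.5, -1.9]
opening: 0.0135
grip_force: 30.2
```

```bash
python3 look.py 19
```

```text
[ 0.33466422 -0.27280572  0.24240111] [ 0.4 -0.5 -1.9] 30.247961282730103 0.013485702821366248 16.1
[150, 139, 159, 178, 177, 181, 195, 195, 194, 198, 198, 196, 199, 198, 198, 199, 198, 194, 196, 198] [136, 170, 177, 177, 188, 205, 195, 195, 194, 197, 198, 195, 197, 197, 198, 198, 196, 194, 195, 197]
[([226, 80], 491), ([376, 13], 17), ([407, 51], 257), ([311, 165], 4738), ([228, 187], 79)] [] []
```

arm_command(increments=[{"slide": [0, 0, 0], "spin": 0, "gripper": -0.682}, {"slide": [0, 0, 0], "spin": 0, "gripper": -0.68}, {"slide": [0, 0, 0], "spin": 0, "gripper": -0.68}], newtons=20)

```text
t: 16.5
tool_pos: [0.3347, -0.2728, 0.2424]
tool_rot: [-3.141, -0.068, -0.0]
contact_force: [-0.6, -0.0, -1.5]
opening: 0.014
grip_force: 18.4
```

```bash
python3 look.py 20
```

```text
[ 0.33466815 -0.27280569  0.24240677] [-0.6 -0.  -1.5] 18.426312804222107 0.014022351927833564 16.5
[150, 139, 160, 178, 177, 179, 196, 195, 194, 198, 198, 196, 198, 198, 198, 199, 198, 194, 196, 198] [136, 170, 177, 178, 188, 209, 196, 195, 194, 197, 198, 195, 197, 197, 198, 199, 196, 194, 195, 197]
[([248, 2], 58), ([224, 107], 491), ([392, 16], 27), ([409, 58], 232), ([311, 165], 4735)] [] []
```

arm_command(increments=[{"slide": [0, 0, 0], "spin": 0, "gripper": -0.678}, {"slide": [0, 0, 0], "spin": 0, "gripper": -0.678}, {"slide": [0, 0, 0], "spin": 0, "gripper": -0.677}], newtons=20)

```text
t: 16.9
tool_pos: [0.3347, -0.2728, 0.2424]
tool_rot: [3.141, 0.068, 0.0]
contact_force: [-0.8, 0.2, -1.7]
opening: 0.0138
grip_force: 11.3
```

```bash
python3 look.py 21
```

```text
[ 0.33468193 -0.27282033  0.24244321] [-0.8  0.2 -1.7] 11.322812587022781 0.01378051065133308 16.9
[149, 139, 160, 177, 176, 179, 195, 195, 194, 198, 197, 196, 198, 198, 198, 199, 198, 193, 195, 198] [136, 169, 176, 177, 188, 211, 195, 195, 194, 197, 197, 195, 196, 197, 197, 198, 196, 193, 194, 197]
[([227, 94], 564), ([377, 13], 17), ([407, 55], 274), ([311, 165], 4726)] [] []
```

arm_command(increments=[{"slide": [0, 0, 0], "spin": 0, "gripper": -0.676}, {"slide": [0, 0, 0], "spin": 0, "gripper": -0.675}, {"slide": [0, 0, 0], "spin": 0, "gripper": -0.675}], newtons=20)

```text
t: 17.3
tool_pos: [0.3347, -0.2728, 0.2425]
tool_rot: [3.141, 0.068, 0.0]
contact_force: [0.7, 1.1, -1.6]
opening: 0.0138
grip_force: 6.8
```

```bash
python3 look.py 22
```

```text
[ 0.33472818 -0.27283437  0.24246014] [ 0.7  1.1 -1.6] 6.801143512129784 0.013841216372480631 17.3
[151, 134, 153, 171, 172, 173, 211, 212, 213, 213, 214, 214, 215, 214, 215, 216, 216, 216, 216, 215] [130, 161, 169, 170, 178, 210, 211, 211, 211, 210, 211, 212, 211, 213, 213, 213, 213, 212, 212, 213]
[([231, 44], 296), ([384, 15], 23), ([403, 105], 584), ([218, 129], 16), ([224, 175], 192), ([285, 170], 696), ([350, 197], 1438), ([288, 202], 1454)] [] []
```

Run:
```python
from h import *
a,b=ld('w21')['frame'],ld('w22')['frame']
s=ld('d22')['frame']
c=np.hstack([b[0:300,180:450],cv2.resize(s[270:440,190:330],(247,300)),cv2.resize(ld('s22')['frame'][150:350,330:480],(225,300))])
cv2.imwrite('pics/c22.png',c[:,:,::-1])
```

```text
(no output)
```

View pics/c22.png

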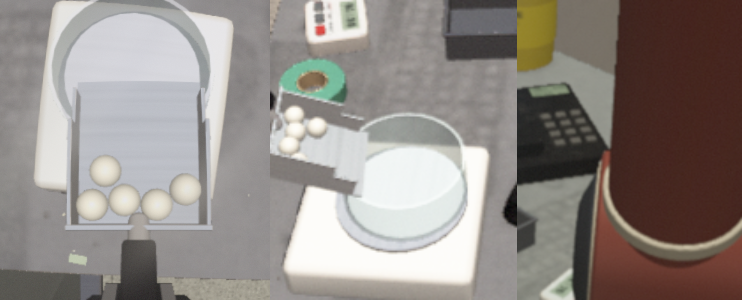

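arm_command(increments=[{"slide": [0.004, 0, 0], "spin": 0, "gripper": -0.69}, {"slide": [0.006, 0, 0], "spin": 0, "gripper": -0.69}, {"slide": [0.006, 0, 0], "spin": 0, "gripper": -0.69}, {"slide": [0.006, 0, 0], "spin": 0, "gripper": -0.69}], newtons=20)

```text
t: 17.78
tool_pos: [0.3409, -0.2725, 0.2425]
tool_rot: [-3.141, -0.068, -0.0]
contact_force: [-0.2, 0.3, -0.3]
opening: 0.0135
grip_force: 19.7
```

```bash
cat > look2.py <<'E'
import sys
from h import *
n=sys.argv[1]
d=cap('wrist','w'+n); b=cap('side','d'+n); o=ld('w'+n)['obs']; print(o['tool_pos'],o['contact_force'].round(1),o['grip_force'],o['opening'],o['t'])
g=cv2.GaussianBlur(cv2.cvtColor(d['frame'],cv2.COLOR_RGB2GRAY),(5,5),0).astype(int)
print('col345',g[0:250:5,345].tolist());print('col290',g[0:250:5,290].tolist())
print(balls(d,(200,0,440,240)),balls(b,(180,300,330,420)))
E
python3 look2.py 23
```

```text
[ 0.34086996 -0.27253628  0.2424526 ] [-0.2  0.3 -0.3] 19.67385023832321 0.01353900596981633 17.7833
col345 [145, 178, 147, 153, 173, 191, 223, 223, 202, 158, 214, 215, 215, 215, 216, 216, 216, 215, 216, 215, 217, 217, 215, 191, 189, 192, 189, 191, 191, 187, 188, 191, 189, 189, 192, 190, 188, 191, 188, 190, 189, 187, 188, 188, 185, 187, 185, 185, 185, 129]
col290 [162, 152, 154, 170, 175, 217, 219, 204, 167, 207, 198, 188, 204, 214, 214, 213, 213, 214, 213, 214, 214, 214, 214, 193, 190, 192, 189, 190, 191, 186, 186, 190, 187, 188, 190, 190, 188, 191, 188, 189, 189, 187, 188, 189, 187, 189, 188, 188, 188, 124]
[([235, 36], 243), ([315, 26], 312), ([387, 22], 58), ([287, 31], 298), ([344, 35], 299), ([403, 111], 515), ([327, 49], 232), ([279, 53], 271), ([223, 90], 18), ([216, 167], 99), ([234, 195], 111)] [([219, 300], 20), ([211, 318], 38), ([310, 388], 185), ([288, 364], 145), ([209, 382], 31), ([281, 378], 45), ([205, 396], 16)]
```

Run:
```python
from h import *
d=ld('w23')
for p in((315,26),(287,31),(344,35),(327,49),(279,53)):
    q=at(d,*p,.062)[:2]; print(q.round(4),np.linalg.norm(q-[.4485,-.2685]).round(4))
print(fit3(d,113,246,243))
```

```text
[ 0.486  -0.2653] 0.0376
[ 0.4818 -0.2468] 0.0398
[ 0.4804 -0.2848] 0.0359
[ 0.4697 -0.274 ] 0.0219
[ 0.466  -0.2423] 0.0315
[ 22.6  -3.4 -11.7]
```

arm_command(increments=[{"slide": [0, 0, -0.01], "spin": 0, "gripper": -0.71}, {"slide": [0, 0, -0.03], "spin": 0, "gripper": -0.71}, {"slide": [0, 0, -0.055], "spin": 0, "gripper": -0.71}, {"slide": [0, 0, -0.06], "spin": 0, "gripper": -0.71}], newtons=60)

```text
t: 18.22
tool_pos: [0.3417, -0.2737, 0.3076]
tool_rot: [3.135, 0.067, 0.008]
contact_force: [0.3, -0.6, -1.0]
opening: 0.0138
grip_force: 46.9
```

arm_command(increments=[{"slide": [0.01, -0.03, 0], "spin": 2, "gripper": -0.71}, {"slide": [0.02, -0.06, 0], "spin": 5, "gripper": -0.71}, {"slide": [0.033, -0.1, 0], "spin": 8, "gripper": -0.71}, {"slide": [0.046, -0.14, 0], "spin": 12, "gripper": -0.71}, {"slide": [0.059, -0.18, 0], "spin": 16, "gripper": -0.71}, {"slide": [0.072, -0.22, 0], "spin": 19, "gripper": -0.71}, {"slide": [0.085, -0.26, 0], "spin": 19, "gripper": -0.71}, {"slide": [0.098, -0.3, 0], "spin": 19, "gripper": -0.71}])

```text
t: 18.88
tool_pos: [0.425, 0.0312, 0.3025]
tool_rot: [-3.109, 0.452, -0.002]
contact_force: [1.7, -1.0, -1.1]
opening: 0.0133
grip_force: 47.1
```

Run:
```python
from h import *
o=status.get_obs(); p=o['tool_pos'];T=R.from_rotvec(o['tool_rot']).as_matrix(); print(p,np.degrees(np.arctan2(T[1,0],T[0,0])),o['grip_force'],o['dq'].round(2))
print(T.T@(np.array([.471,.192,p[2]])-p))
d=cap('side','d24'); print(balls(d,(180,300,330,420)))
```

```text
[0.42499036 0.0312162  0.30253399] -16.545860785165473 47.091132402420044 [ 1.2   0.44 -0.31 -0.   -0.15  1.18]
[-1.68396451e-03 -1.67228829e-01  3.91142199e-05]
[([182, 308], 99), ([218, 300], 18), ([211, 318], 35), ([221, 352], 34), ([309, 386], 209), ([288, 364], 144), ([214, 366], 16), ([207, 387], 45), ([281, 378], 49)]
```

arm_command(increments=[{"slide": [0, -0.035, 0], "spin": 0, "gripper": -0.71}, {"slide": [0, -0.07, 0], "spin": 0, "gripper": -0.71}, {"slide": [0, -0.105, 0], "spin": 0, "gripper": -0.71}, {"slide": [0, -0.14, 0], "spin": 0, "gripper": -0.71}, {"slide": [0, -0.155, 0], "spin": 0, "gripper": -0.71}, {"slide": [0, -0.155, 0], "spin": 0, "gripper": -0.71}, {"slide": [0, -0.155, 0], "spin": 0, "gripper": -0.71}])

```text
t: 19.52
tool_pos: [0.469, 0.1781, 0.3019]
tool_rot: [3.108, -0.449, -0.001]
contact_force: [-0.2, -0.3, -0.7]
opening: 0.0132
grip_force: 47.5
```

Run:
```python
from h import *
d=cap('wrist','w25')
o=ld('w25')['obs']; p=o['tool_pos'];T=R.from_rotvec(o['tool_rot']).as_matrix(); print(p,np.degrees(np.arctan2(T[1,0],T[0,0])),o['grip_force'],o['dq'].round(2))
print(T.T@(np.array([.471,.192,p[2]])-p))
g=cv2.GaussianBlur(cv2.cvtColor(d['frame'],cv2.COLOR_RGB2GRAY),(3,3),0).astype(int)
for c in(290,345): print(g[70:262:4,c].tolist())
for r in(150,200): print(g[r,220:420:4].tolist())
```

```text
[0.46899494 0.1780517  0.30194016] -16.438904077137895 47.52264976501465 [-0.03 -0.02  0.02 -0.    0.    0.  ]
[-2.02417174e-03 -1.39455350e-02 -1.18075112e-05]
[164, 163, 165, 164, 165, 165, 167, 168, 167, 167, 148, 206, 207, 208, 211, 209, 210, 211, 210, 205, 207, 211, 210, 209, 210, 212, 213, 211, 210, 213, 210, 212, 212, 211, 210, 210, 211, 211, 211, 212, 211, 212, 208, 195, 143, 162, 165, 166]
[162, 163, 163, 164, 163, 163, 164, 165, 165, 163, 166, 210, 210, 211, 212, 210, 212, 213, 213, 208, 211, 212, 212, 211, 213, 214, 214, 211, 212, 214, 211, 213, 213, 210, 211, 210, 211, 210, 209, 209, 208, 209, 209, 193, 148, 161, 157, 135]
[155, 156, 154, 157, 155, 156, 155, 157, 172, 167, 130, 186, 204, 205, 206, 207, 206, 207, 207, 207, 208, 209, 209, 209, 209, 209, 210, 210, 210, 210, 210, 210, 210, 210, 211, 210, 210, 210, 201, 117, 141, 192, 160, 164, 164, 161, 159, 162, 164, 165]
[168, 168, 167, 168, 166, 166, 165, 164, 208, 122, 129, 209, 210, 211, 211, 211, 211, 211, 211, 212, 212, 212, 212, 213, 213, 213, 213, 213, 212, 212, 212, 212, 212, 212, 211, 211, 210, 210, 209, 158, 143, 203, 171, 170, 166, 161, 159, 157, 160, 160]
```

arm_command(increments=[{"slide": [-0.002, -0.014, 0.03], "spin": 0, "gripper": -0.71}, {"slide": [-0.002, -0.014, 0.06], "spin": 0, "gripper": -0.71}, {"slide": [-0.002, -0.014, 0.08], "spin": 0, "gripper": -0.7}, {"slide": [-0.002, -0.014, 0.09], "spin": 0, "gripper": -0.7}, {"slide": [-0.002, -0.014, 0.09], "spin": 0, "gripper": -0.69}], newtons=20)

```text
t: 19.98
tool_pos: [0.4702, 0.1903, 0.2105]
tool_rot: [3.107, -0.454, -0.005]
contact_force: [0.7, -0.3, -1.3]
opening: 0.013
grip_force: 43.8
```

arm_command(increments=[{"slide": [0, 0, 0.004], "spin": 0, "gripper": -0.69}, {"slide": [0, 0, 0.008], "spin": 0, "gripper": -0.69}, {"slide": [0, 0, 0.012], "spin": 0, "gripper": -0.69}, {"slide": [0, 0, 0.016], "spin": 0, "gripper": -0.69}, {"slide": [0, 0, 0.016], "spin": 0, "gripper": -0.69}])

```text
t: 20.4
tool_pos: [0.4728, 0.1918, 0.1982]
tool_rot: [-3.107, 0.452, -0.008]
contact_force: [1.7, -0.4, 2.7]
opening: 0.0136
grip_force: 43.9
```

```bash
cat > look3.py <<'E'
import sys
from h import *
n=sys.argv[1]
d=cap('wrist','w'+n); o=ld('w'+n)['obs']; print(o['tool_pos'],o['contact_force'].round(1),o['grip_force'],o['opening'],o['t'])
g=cv2.GaussianBlur(cv2.cvtColor(d['frame'],cv2.COLOR_RGB2GRAY),(3,3),0).astype(int)
for c in(285,350): print(g[2:262:4,c].tolist())
E
python3 look3.py 26
```

```text
[0.47276028 0.19178847 0.19824089] [ 1.7 -0.4  2.7] 43.86031687259674 0.01364474465042213 20.4
[152, 153, 157, 158, 158, 157, 156, 156, 156, 157, 157, 156, 157, 159, 158, 158, 158, 159, 161, 162, 163, 164, 165, 178, 201, 200, 202, 203, 202, 204, 205, 205, 201, 202, 205, 207, 203, 206, 207, 208, 207, 205, 207, 209, 206, 207, 207, 206, 206, 206, 206, 206, 206, 207, 207, 207, 207, 198, 197, 121, 158, 159, 159, 160, 160]
[154, 155, 156, 156, 156, 155, 156, 157, 158, 157, 158, 159, 158, 157, 157, 157, 156, 157, 157, 157, 158, 158, 158, 177, 207, 205, 208, 207, 206, 208, 208, 209, 203, 205, 208, 209, 206, 207, 210, 209, 208, 206, 209, 209, 207, 209, 208, 205, 207, 207, 207, 206, 205, 206, 204, 204, 203, 200, 192, 159, 161, 161, 161, 162, 158]
```

arm_command(increments=[{"slide": [0, 0, 0.004], "spin": 0, "gripper": -0.69}, {"slide": [0, 0, 0.008], "spin": 0, "gripper": -0.69}, {"slide": [0, 0, 0.012], "spin": 0, "gripper": -0.69}, {"slide": [0, 0, 0.015], "spin": 0, "gripper": -0.69}, {"slide": [0, 0, 0.015], "spin": 0, "gripper": -0.69}])

```text
t: 20.87
tool_pos: [0.4717, 0.1921, 0.1825]
tool_rot: [-3.108, 0.451, -0.002]
contact_force: [-1.0, 0.6, 4.6]
opening: 0.0134
grip_force: 43.1
```

```bash
python3 look3.py 27
```

```text
[0.47173077 0.19208033 0.1824603 ] [-1.   0.6  4.6] 43.06464493274689 0.013405847020053754 20.8667
[154, 156, 155, 154, 155, 156, 155, 156, 157, 157, 157, 158, 159, 158, 159, 160, 164, 201, 200, 199, 202, 200, 200, 200, 201, 201, 198, 198, 201, 204, 202, 203, 204, 206, 206, 205, 204, 206, 207, 204, 206, 205, 205, 203, 205, 205, 205, 205, 206, 205, 205, 205, 206, 190, 121, 204, 152, 124, 123, 122, 121, 156, 156, 156, 157]
[156, 156, 155, 155, 156, 156, 157, 157, 158, 158, 158, 156, 157, 157, 155, 155, 162, 205, 204, 204, 207, 204, 206, 206, 206, 206, 203, 202, 206, 207, 206, 206, 207, 209, 208, 206, 204, 208, 208, 205, 208, 207, 206, 206, 207, 206, 207, 204, 206, 204, 203, 204, 203, 189, 136, 200, 149, 135, 134, 129, 156, 156, 157, 159, 159]
```

Run:
```python
from h import *
d=ld('w27'); print(fit3(d,68.5,214,222),fit3(ld('w8'),44,197,207))
w=ld('w3')
for z in(.05,.055,.0616):
  a=at(d,318,68.5,z); h=np.radians(-16.9); print('lip',a.round(4),'seat',(a[:2]-.055*np.array([np.cos(h),np.sin(h)])).round(4))
```

```text
[ 7.5 -3.6 -5.8] [  3.6   1.5 -10.3]
lip [0.5735 0.1609 0.05  ] seat [0.5209 0.1769]
lip [0.5726 0.1612 0.055 ] seat [0.52   0.1772]
lip [0.5714 0.1615 0.0616] seat [0.5188 0.1775]
```

arm_command(increments=[{"slide": [0.003, 0.003, 0.003], "spin": 0, "gripper": -0.69}, {"slide": [0.003, 0.003, 0.006], "spin": 0, "gripper": -0.69}, {"slide": [0.003, 0.003, 0.006], "spin": 0, "gripper": -0.68}, {"slide": [0.003, 0.003, 0.006], "spin": 0, "gripper": -0.67}, {"slide": [0.003, 0.003, 0.006], "spin": 0, "gripper": -0.65}, {"slide": [0.003, 0.003, 0.006], "spin": 0, "gripper": -0.5}, {"slide": [0.003, 0.003, 0.006], "spin": 0, "gripper": -0.3}, {"slide": [0.003, 0.003, 0.006], "spin": 0, "gripper": -0.1}])

```text
t: 21.58
tool_pos: [0.473, 0.1878, 0.1751]
tool_rot: [3.109, -0.452, -0.001]
contact_force: [-0.3, 0.7, -0.3]
opening: 0.038
grip_force: 0.0
```

```bash
python3 look3.py 28
```

```text
[0.47302236 0.18783257 0.17505826] [-0.3  0.7 -0.3] 0.0 0.03802101495304519 21.5833
[150, 151, 152, 151, 154, 155, 155, 155, 156, 156, 158, 158, 159, 180, 198, 197, 198, 201, 199, 199, 199, 199, 200, 197, 195, 198, 200, 201, 198, 200, 203, 203, 204, 203, 201, 204, 205, 201, 204, 203, 203, 201, 203, 202, 203, 202, 204, 202, 202, 203, 203, 196, 131, 129, 154, 203, 77, 73, 91, 120, 119, 117, 149, 153, 151]
[152, 153, 152, 153, 154, 155, 156, 157, 156, 157, 156, 156, 156, 188, 202, 200, 202, 204, 201, 203, 204, 203, 204, 201, 198, 203, 204, 204, 202, 203, 206, 205, 205, 203, 202, 206, 204, 203, 205, 205, 202, 204, 204, 205, 204, 201, 204, 203, 201, 202, 201, 182, 139, 138, 159, 191, 133, 131, 130, 128, 126, 139, 147, 149, 151]
```

arm_command(increments=[{"slide": [0, 0, -0.02], "spin": 0, "gripper": 0}, {"slide": [0, 0, -0.05], "spin": 0, "gripper": 0}, {"slide": [0, 0, -0.09], "spin": 0, "gripper": 0}, {"slide": [0, 0, -0.127], "spin": 0, "gripper": 0}, {"slide": [0, 0, -0.127], "spin": 0, "gripper": 0}, {"slide": [0, 0, -0.127], "spin": 0, "gripper": 0}])

```text
t: 22.13
tool_pos: [0.4745, 0.1882, 0.306]
tool_rot: [-3.107, 0.452, -0.01]
contact_force: [-0.9, -0.7, -0.9]
opening: 0.0425
grip_force: 0.0
```

```bash
python3 look3.py 29
python3 - <<'E'
from h import *
d=ld('w29'); g=cv2.GaussianBlur(cv2.cvtColor(d['frame'],cv2.COLOR_RGB2GRAY),(3,3),0).astype(int)
print(g[110,250:390:2].tolist())
b=cap('side','d29'); print('dish balls',balls(b,(180,300,330,420)))
a0=ld('d0')['frame'].astype(int); df=np.abs(a0-b['frame'].astype(int)).max(2)>40
df[:,:190]=0; n,l,s,c=cv2.connectedComponentsWithStats(cv2.morphologyEx(df.astype(np.uint8),cv2.MORPH_OPEN,np.ones((2,2))))
print([s[i].tolist() for i in range(1,n) if s[i,4]>12])
E
```

```text
[0.47450856 0.18824209 0.30601416] [-0.9 -0.7 -0.9] 0.0 0.04245679741365634 22.1333
[189, 191, 191, 189, 168, 163, 163, 163, 163, 163, 162, 160, 158, 158, 162, 160, 162, 163, 162, 162, 161, 162, 162, 198, 197, 199, 198, 199, 200, 196, 200, 201, 202, 205, 205, 203, 205, 204, 204, 203, 203, 204, 205, 205, 204, 174, 172, 132, 124, 123, 123, 123, 123, 124, 158, 159, 158, 159, 161, 162, 162, 160, 159, 160, 159]
[158, 204, 207, 206, 206, 206, 166, 210, 139, 158, 158, 158, 158, 160, 159, 157, 156, 159, 159, 160, 159, 161, 165, 206, 204, 206, 207, 207, 207, 202, 206, 206, 206, 208, 206, 206, 207, 208, 206, 206, 207, 205, 206, 204, 205, 160, 203, 131, 128, 127, 128, 129, 131, 150, 150, 151, 152, 153, 151, 149, 152, 154, 152, 153, 156]
[163, 162, 163, 162, 162, 162, 161, 162, 162, 162, 161, 160, 161, 163, 189, 169, 178, 199, 199, 200, 201, 202, 202, 203, 204, 204, 204, 205, 206, 205, 206, 206, 206, 206, 206, 206, 206, 206, 207, 207, 207, 207, 207, 207, 207, 207, 207, 207, 207, 207, 207, 207, 206, 170, 179, 186, 162, 160, 160, 159, 160, 159, 158, 157, 157, 159, 159, 158, 158, 158]
dish balls [([182, 308], 102), ([219, 300], 19), ([215, 320], 20), ([221, 352], 33), ([309, 386], 205), ([288, 364], 147), ([212, 371], 31), ([281, 378], 48), ([203, 401], 62), ([286, 405], 21)]
[[269, 0, 46, 129, 3941], [306, 182, 8, 9, 36], [316, 185, 4, 6, 13], [315, 192, 10, 9, 36], [311, 194, 4, 5, 15], [347, 200, 11, 18, 64], [333, 205, 4, 4, 14], [343, 211, 3, 5, 15], [363, 273, 9, 8, 57], [349, 275, 9, 8, 57], [375, 277, 9, 8, 57], [277, 362, 21, 9, 75], [292, 375, 9, 8, 40], [278, 380, 5, 4, 14], [285, 384, 12, 7, 56]]
```

Run:
```python
from h import *
d=ld('w29'); o=d['obs'];T=R.from_rotvec(o['tool_rot']).as_matrix()
l=at(d,317,92.5,.0616); h=np.degrees(np.arctan2(T[1,0],T[0,0])); print('heading tool',h)
k=T[:2,0]; seat=l[:2]-.055*k; print('lip',l.round(4),'seat',seat.round(4),'d',np.linalg.norm(seat-[.5235,.1727]).round(4))
for pitch in(-6,0,6):
  a=np.radians(pitch)
  for x,z in((-33.5,2.5),(-35,30)):
    dx=(x+12)/1000;zz=z/1000; X=dx*np.cos(a)+zz*np.sin(a); Z=-dx*np.sin(a)+zz*np.cos(a)
    # shift so the lip ray matches: recompute seat using lip height
    lx=.055; lz=.0016; LX=lx*np.cos(a)+lz*np.sin(a); LZ=.060-lx*np.sin(a)+lz*np.cos(a)
    L=at(d,330,92.5,LZ); P=L+np.r_[k*(X-LX),.060+Z-LZ]
    print(pitch,x,np.round(wpix(d,T.T@(P-o['tool_pos'])),1))
```

```text
heading tool -16.539362025093542
lip [0.5784 0.158  0.0616] seat [0.5257 0.1736] d 0.0024
-6 -33.5 [329.6 182.9]
-6 -35 [330.5 192.5]
0 -33.5 [329.8 182.8]
0 -35 [330.8 188.8]
6 -33.5 [330.1 181.6]
6 -35 [331.1 183.8]
```

```bash
python3 -c "
from station import order; print(order.finish_job())"
```

```text
the job is handed in; nothing more can be done
None
```

I put all five balls in the glass dish without the fingers touching one, laid the scoop back level on its stand and let go (seat about 2–3 mm from the saddle's middle by my measurement), and handed the job in; it returned no verdict.

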